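# Load an eared end cover into a three-point trimming nest

### The arm

A 6-joint arm with a two-finger parallel gripper is mounted at the origin on a cart in front of the work surface, level with it; the furniture and walls round the work are solid. World frame = base frame: x ahead of the robot, y to its left, z up, the work surface at z = 0. Lengths are in mm, angles in rad, forces in N, time in s.
With the tool pointing down it reaches from about 350 to 775 mm from the base axis. Payload 7.3 kg.
Tool frame: the origin (TCP) lies midway between the tips of the shut fingers; the grasp point (between the pads) lies 19 mm behind it; z points along the fingers, y is the line along which they close (so a half turn about z gives the same grasp; the last joint's range is limited). The gripper opens to 92 mm and grips with 3 to 60 N. Pads are 19 mm wide; open, the fingers measure 130 mm over their backs; the gripper's body (75 mm by 190 mm) begins 47 mm behind the grasp point.
Start: joints at [1.159, 0.342, 1.524, -0, 1.275, -0.146], TCP at [137.892, 506.587, 226.741] pointing down, gripper open.
Joint ranges: [-2.53, 2.53], [-0.77, 2.02], [0.04, 2.7], [-1, 4.14], [0.28, 2.66], [-3.11, 3.11]. Speed limits (rad/s): [2.57, 2.57, 3.14, 3.14, 3.14, 3.14].

### API

Orientations are given as a unit quaternion [w, x, y, z].
In Python, from station import * gives the robot as it stands.
- The arm moves only by the tool send_rows, never from a script. Its argument "rows" is a list of rows, each an object of numbers: "tx", "ty", "tz": the shift along the tool's x, y, z in mm; "ax", "ay", "az": the turn, a rotation vector about the tool's x, y, z in degrees; "jaw": the closure, from -1 (fully open) to 1 (shut). In form: [{"tx": .., "ty": .., "tz": .., "ax": .., "ay": .., "az": .., "jaw": ..}, ...]. A call has 1 to 12 rows; each row is the pose to reach, as a shift and turn from the pose commanded when the call began, along the tool's axes at that moment; what a row does not reach only later rows make up. A row lasts 1/12 s, in which the tool goes at most 41.7 mm and 7.16 degrees, less where a joint would pass 70% of its speed; a pose out of reach is approached as far as the arm can. A call with a gripper value outside its range is refused whole. The fingers move at their own pace and stop on an object; "grip_force" is the grip in N (left out, the last holds). Time passes only in rows, so rows that repeat a pose let the fingers close. It gives the time, the measured TCP pose, the force, the opening and the grip force at its end, in the units of the state.
- get_obs(): the state, without advancing time (a new reading comes with each control period).
- get_image(name): name is "scene" or "top"; returns the picture (400x640x3 uint8, red, green, blue); there is no depth.
- get_calibration(name): a dict with "fx", "fy", "cx", "cy" (pixels), "rvec" (rotation vector, rad) and "tvec" (3), from world to camera coordinates, as OpenCV has them. Camera axes: x right, y down, z forward; pixel columns grow to the right and rows downward; lengths in mm; the calibration is good to about 2 mm. A picture is of the moment at which its call begins. get_calibration takes no time and is no camera call.
- job_done(): hands the job in; it is judged then, once.
The state is a dict: "clock": time; "joint_pos": joint angles; "dq": joint speeds; "effort": joint torques, N m; "eef_pos": TCP position; "ee_rot": TCP orientation; "contact_force": force on the tool from outside, world axes, zero at the start; "ft_torque": the same for the moment, N m; "gripper_width": finger opening in mm; "grip_force": force on a finger pad.
Only numpy, scipy, OpenCV 4.12 (cv2) and the standard library are available. Lean on these libraries where they do the work, as an engineer would, in place of code of your own. Each camera call takes 0.05 s, during which the arm holds its last target. There are 200 camera calls.

### The job

Take the large end cover that has an ear out of the rack, lay it down flat on the table, hub up, to change your grip, then set it hub up on the rest buttons of the steel nest. Nudge it fully home, rim against both ball locators and ear against the ear stop, and let go of it; only then swing the cam lever all the way round to lock it. Leave the other two covers standing in the rack and do not disturb the things lying about.

Things in the scene. Friction and masses are not known exactly. Their poses are not given: they have to be found in the camera images.
- cover_mid (a point): cover to load, cast aluminium, 0.17 kg: round flange 70 mm across, 8 thick, with a hub 26 across, 22 tall on one face, and an ear. Point on its axis half-way through its total 30 mm: 15 mm from the flat face, 11 from the flange's mid plane. Axes: -y along its axis from flange to hub, +z from axis to ear. Starts on edge in a rack slot, ear up, this point 39 mm above the table
- cover_ear (a point): outermost point of that cover's ear, in the flange's mid plane, 49 mm from the axis; same axes. The ear is 16 mm wide, 8 thick, flush with both flange faces, and reaches 14 mm out from the rim; at the start its tip is 88 mm above the table, and ear and flange above the hub can be pinched from above across the 8 mm
- plain_cover_mid (a point): second cover, same size but without an ear, loose, standing in another slot; centre of its 30 mm thickness on its axis, -y to its hub. Stays in the rack
- small_cover_mid (a point): third, smaller cover with an ear: flange 56 mm across, 8 thick, hub 22 across and 22 tall, ear tip 42 mm from the axis; loose, standing in another slot; centre of its 30 mm thickness on its axis, -y to its hub. Stays in the rack
- rack: grey rack, fixed, 64 x 172 mm (x, y), origin at its centre on the table. Two notched rails along y (floor 10 mm high, teeth to 33 mm, at x +-20 to +-32 mm); slots 10.5 mm wide at y = -54, 0, +54 mm. Covers stand in them, axes along the rack's y, hubs to its -y; which cover is where varies
- nest: fixed steel nest, origin on the table under the seat's axis, z up. Plate 12 mm high from x -82 to +60, y -63 to +55 mm. Three domed rest buttons 22 mm from the axis carry the flange's flat face 18 mm above the table. Two ball locators and the ear stop, all 28 mm high, stop the cover: home is towards the nest's +x. Rests, balls and cam are polished (friction 0.15)
- nest_home (a point): where point cover_mid is when the cover is home: on the seat's axis, 33 mm above the table; axes of the nest. With the lever open there are about 9 mm between the cam (on the -x side) and the rim of a cover that is home
- nest_ear_home (a point): where point cover_ear is when the cover is home: 49 mm from the seat's axis towards the nest's -y, 22 mm above the table. The ear then points to the nest's -y and its +x flank touches the ear stop; seen from above the cover turns anticlockwise on to the stop
- locator_a: ball locator of the nest, 12 mm ball with its centre 22 mm above the table, 41 mm from the seat's axis at +40 degrees from the nest's +x; stops the rim; origin on the table under the ball
- locator_b: the other ball locator, same size, at -40 degrees from the nest's +x; origin on the table under the ball
- ear_stop: ball that stops the ear's +x flank, same size, at x +14, y -43 mm in the nest; origin on the table under the ball
- cam_lever (a joint): angle of the cam lever: 0 open (lever points to about the nest's -x), 1.75 rad closed at its stop (points to the nest's +y). It turns clockwise from above about an upright pivot at x -56.5, y 0 mm in the nest and stays where it is left; 0.06 N m of friction, somewhat more in the last 0.4 rad, where its eccentric presses the rim. Cam 15 to 30 mm above the table, its hub to 40
- lever_knob (a point): middle of the upright black knob on the lever's end, 60 mm from the pivot, 50 mm above the table; the knob is 16 mm across and spans 35 to 63 mm above the table; the lever bar under it is 12 mm wide, 30 to 36 mm above the table
- block_gap_mid (a point): point at the centre, half-way up, of a loose dark phenolic clamp block, 24x60x29 mm, behind the gap between nest and rack, on the flat cardboard mat that covers the table from about x 0.57, y 0.14 to the back left corner and is 4.6 mm thick; a bystander
- block_mid_mid (a point): point at the centre, half-way up, of a loose dark phenolic clamp block, 25x55x28 mm, in the gap between the nest and the rack; a bystander
- block_left_mid (a point): point at the centre, half-way up, of a loose dark phenolic clamp block, 24x63x28 mm, on the mat behind the rack; a bystander
- block_right_mid (a point): point at the centre, half-way up, of a loose dark phenolic clamp block, 24x59x27 mm, behind the nest; a bystander
- block_front_mid (a point): point at the centre, half-way up, of a loose dark phenolic clamp block, 25x52x21 mm, at the front right, in front of the perforated fixture plate that covers the table from x 0.48 on, y -0.10 to the right, and is 12 mm high; a bystander
- casting_mid (a point): point at the centre of a loose cast aluminium housing half, 60x110x28 mm, on the mat; a bystander
- cap_mid (a point): point at the centre of a loose red plastic cap, 33 mm across, 14 mm high, at the front; a bystander

How it is judged (in metres and radians):
On the way, in this order (a step that is already met when the one before it is completed fails the run):
1. the cover lies flat on the table (or the mat), hub up, let go (height (world z) of cover_mid below 0.024 m and angle between cover_mid's own y axis and vertical above 3.05 rad and contact force between the fingers and cover below 0.1 N), for 0.2 s.
2. the cover lies hub up on the rests, let go, rim on both locators and ear on its stop (axis and ear tip within 2 mm of home), cam lever still open (under 0.4 rad) (horizontal distance between cover_mid and nest_home below 0.002 m and horizontal distance between cover_ear and nest_ear_home below 0.002 m and z of cover_mid in the frame of nest_home between -0.002 and 0.002 m and angle between cover_mid's own y axis and vertical above 3.1 rad and contact force between the fingers and cover below 0.1 N and value of joint cam_lever below 0.4 rad), for 0.2 s.
At the end, for the whole second after the job is handed in: Cam lever closed (over 1.6 rad), pressing the cover on both locators (over 0.3 N at each and at the cam); cover hub up on the rests, axis, ear tip and height within 2 mm of home; the other two covers within 12 mm of where they stood (value of joint cam_lever above 1.6 rad and horizontal distance between cover_mid and nest_home below 0.002 m and horizontal distance between cover_ear and nest_ear_home below 0.002 m and z of cover_mid in the frame of nest_home between -0.002 and 0.002 m and angle between cover_mid's own y axis and vertical above 3.1 rad and contact force between cover and locator_a above 0.3 N and contact force between cover and locator_b above 0.3 N and contact force between cover and cam_lever above 0.3 N and distance of each of plain_cover_mid, small_cover_mid from where it was at the start of the episode below 0.012 m); the robot touches nothing.
It fails at once if a bystander lying about is moved more than 25 mm (distance of any of block_mid_mid, block_gap_mid, block_left_mid, block_right_mid, block_front_mid, casting_mid, cap_mid from where it was at the start of the episode above 0.025 m).
It fails at once if one of the other two covers is pushed more than 25 mm or taken out of the rack (distance of any of plain_cover_mid, small_cover_mid from where it was at the start of the episode above 0.025 m).
It also fails if it takes over 72 s, if anything falls off the work surface, if the arm or the gripper's body presses on something with over 40 N, if the wrist force passes 120 N, or if a joint passes its speed limit or range.

## Working session

There is one attempt and no reset: what is moved stays moved. The work goes in short steps, Python scripts to look and compute and a tool call to move; the robot and the scene stay as the last step left them, time stands still between calls to the robot, and variables do not carry over. Pictures are saved under pics/ and viewed, at most 10 in all, crops included, and the job is handed in when it is done.

Besides the shell and the picture viewer there is one more tool, called after "Request:" in YAML: its name, and indented under it one key for each argument. send_rows: Moves the arm, as the interface text tells. Its arguments: {"type":"object","properties":{"rows":{"type":"array","items":{"type":"object","properties":{"tx":{"type":"number"},"ty":{"type":"number"},"tz":{"type":"number"},"ax":{"type":"number"},"ay":{"type":"number"},"az":{"type":"number"},"jaw":{"type":"number"}}}},"grip_force":{"type":"number"}},"required":["rows"]}

```bash
ls; mkdir -p pics; python3 - <<'E'
from station import *
import cv2
for n in("scene","top"):
    cv2.imwrite(f"pics/{n}0.png",cv2.resize(get_image(n)[:,:,::-1],None,fx=1.25,fy=1.25,interpolation=cv2.INTER_CUBIC))
    print(get_calibration(n))
print(get_obs())
E
```

```text
pics
{'fx': 472.50388893900237, 'fy': 472.50388893900237, 'cx': 323.294217739152, 'cy': 198.50897997440634, 'rvec': array([ 2.23803289, -0.99688906,  0.36936207]), 'tvec': array([-329.8896335 ,  438.10470822,  825.21460258])}
{'fx': 364.7838138069551, 'fy': 364.7838138069551, 'cx': 324.00549470626123, 'cy': 201.92508418540743, 'rvec': array([ 2.16193251, -2.18361016,  0.07158034]), 'tvec': array([111.01969382, 587.87390084, 979.36179518])}
{'clock': 0.1, 'joint_pos': array([ 1.15899006e+00,  3.42613000e-01,  1.52487773e+00, -1.40346937e-06,
        1.27540264e+00, -1.45977403e-01]), 'dq': array([ 0.00106814, -0.00258837, -0.00279257, -0.00033247,  0.00052155,
        0.00166567]), 'effort': array([ 1.62307097e-03, -4.31997728e+01, -2.44696999e+01,  7.19710300e-02,
        5.25754457e-02, -5.60287765e-05]), 'eef_pos': array([137.75061658, 506.24966244, 226.1505208 ]), 'ee_rot': array([-1.78392507e-04,  1.32523199e-01,  9.91179690e-01, -6.25415119e-04]), 'contact_force': array([0.66457888, 0.3830245 , 0.34678365]), 'ft_torque': array([-0.00173341,  0.03292639,  0.04045419]), 'grip_force': 0.0, 'gripper_width': 91.6148377898275}
```

View pics/scene0.png

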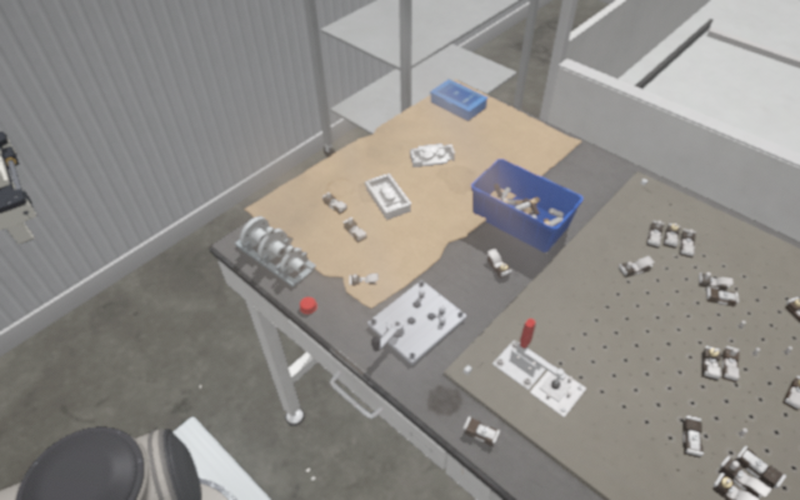

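View pics/top0.png

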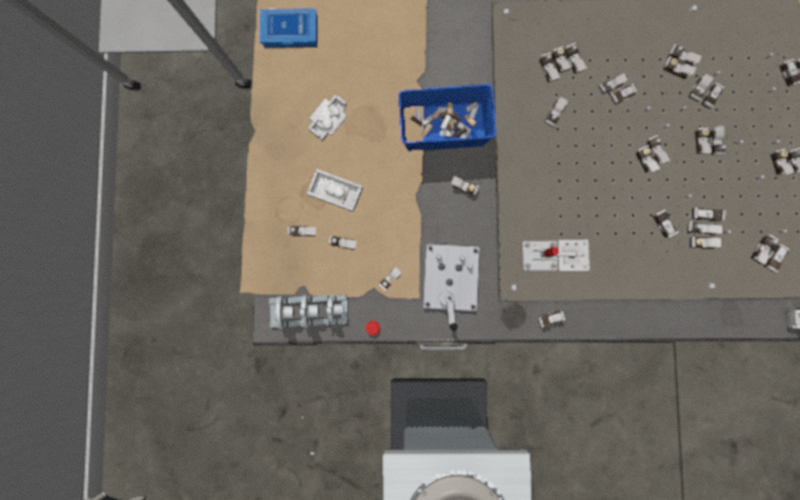

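The scene picture shows the rack with three covers at about (275,250), the nest at (417,320) and the red cap at (308,305). In the top picture the rack is at (308,312), the nest at (452,278), the lever pointing to -x with its knob at (453,325), and the cap at (373,328). Next I'll enlarge crops of the rack and nest.

```bash
cat > h.py <<'E'
from station import *
import cv2, numpy as np
from scipy.spatial.transform import Rotation as R
def ray(n,u,v):
    c=get_calibration(n);M=cv2.Rodrigues(c["rvec"])[0]
    d=M.T@np.array([(u-c["cx"])/c["fx"],(v-c["cy"])/c["fy"],1]);return -M.T@c["tvec"],d
def at(n,u,v,z):
    o,d=ray(n,u,v);return o+d*(z-o[2])/d[2]
def proj(n,p):
    c=get_calibration(n);return cv2.projectPoints(np.array(p,float).reshape(-1,3),c["rvec"],c["tvec"],np.array([[c["fx"],0,c["cx"]],[0,c["fy"],c["cy"]],[0,0,1]]),None)[0].reshape(-1,2)
def crop(im,x,y,w,h,s):
    o=cv2.resize(im[y:y+h,x:x+w,::-1],None,fx=s,fy=s,interpolation=cv2.INTER_CUBIC)
    for k in range(-(-x//10)*10,x+w,10): cv2.putText(o,str(k),(int((k-x+.5)*s),8),0,.3,(0,0,255));cv2.line(o,(int((k-x+.5)*s),9),(int((k-x+.5)*s),14),(0,0,255))
    for k in range(-(-y//10)*10,y+h,10): cv2.putText(o,str(k),(0,int((k-y+.5)*s)+3),0,.3,(0,0,255));cv2.line(o,(20,int((k-y+.5)*s)),(26,int((k-y+.5)*s)),(0,0,255))
    return o
def shot(name,boxes):  # boxes: 4 of (cam,x,y,w,h) same aspect -> 2x2
    ims={c:get_image(c) for c in {b[0] for b in boxes}}
    t=[cv2.resize(crop(ims[b[0]],*b[1:],400/b[3]),(400,300)) for b in boxes]
    cv2.imwrite(name,np.vstack([np.hstack(t[:2]),np.hstack(t[2:])]) if len(t)==4 else np.hstack(t))
def inv(p,q=None):
    """shift and turn in tool axes from the present pose to world position p, rotation"""
    o=get_obs();w=o["ee_rot"];r=R.from_quat([w[1],w[2],w[3],w[0]])
    return r.inv().apply(np.array(p)-o["eef_pos"])
E
python3 - <<'E'
from h import *
shot("pics/c1.png",[("scene",184,170,72,54),("scene",290,222,88,66),("top",210,222,76,57),("top",320,188,92,69)])
E
```

```text
(no output)
```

View pics/c1.png

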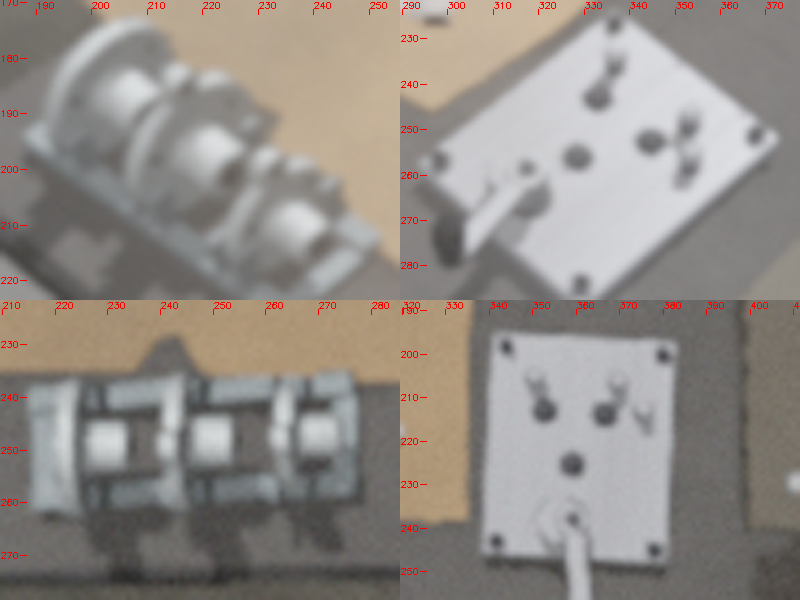

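The crops show the left cover without an ear. The middle cover is large with an ear (flange at top-view column ~242, hub columns 246–254, rows 243–253), and the right cover is smaller with an ear. So the target is in the middle slot. In the nest crop the buttons are at top-view (352.8,213.0), (366.6,213.7) and (359.1,225.2).

```bash
python3 - <<'E'
from h import *
from scipy.optimize import least_squares
L=[("top",60,55,12,340.9,194.9),("top",60,-63,12,383,197.4),("top",-82,55,12,338.4,246.4),("top",-82,-63,12,380.9,248.7),
("top",11,19,18,352.8,213.),("top",11,-19,18,366.6,213.7),("top",-22,0,18,359.1,225.2),
("scene",-82,55,12,293.2,257.4),("scene",60,-63,12,372.7,251.6),("scene",11,19,18,333.1,243.1),("scene",11,-19,18,344.5,252.5),("scene",-22,0,18,328.7,256.0)]
def f(p,cams=("top","scene")):
    r=[]
    for n,x,y,z,u,v in L:
        if n in cams:
            c,s=np.cos(p[2]),np.sin(p[2]);r+=list(proj(n,[p[0]+c*x-s*y,p[1]+s*x+c*y,z])[0]-[u,v])
    return np.array(r)
for cams in (("top","scene"),("top",),("scene",)):
    s=least_squares(f,[450,-50,0],args=(cams,));print(cams,s.x.round(3));print(s.fun.round(1) if len(cams)==2 else '')
print("rack ends",at("top",214.8,248.5,33).round(),at("top",277.6,247.5,33).round())
print("rack sides",at("top",245,235.2,33).round(),at("top",245,261.3,33).round())
print("hub axis",at("top",250,248.3,42).round(1),"hub end",at("top",253.8,248.3,45).round(1))
print("ear",at("top",241.6,247.5,88).round(1))
k=.8;print("cap",at("top",373*k,328*k,14).round(),"block",at("top",390*k,277*k,29).round())
for b in [(302,231),(343,242),(465,186)]: print(at("top",b[0]*k,b[1]*k,28).round())
print("casting",at("top",334*k,189*k,28).round())
E
```

```text
('top', 'scene') [ 5.44721e+02  8.67800e+00 -6.20000e-02]
[-0.7  0.4 -0.4  0.1 -0.7  0.1 -0.3  0.1 -0.3  0.4 -0.3  0.4 -0.3  0.5
  0.2  0.8  1.2  0.9  0.4 -0.6  0.8 -0.4  0.4 -0.4]
('top',) [ 5.45494e+02  7.47300e+00 -6.40000e-02]

('scene',) [ 5.44054e+02  9.87300e+00 -6.10000e-02]

rack ends [465. 403.  33.] [466. 232.  33.]
rack sides [500. 321.  33.] [430. 320.  33.]
hub axis [464.7 304.8  42. ] hub end [464.8 294.   45. ]
ear [468.9 316.4  88. ]
cap [424. 177.  14.] block [535. 138.  29.]
[639. 332.  28.]
[613. 242.  28.]
[735. -29.  28.]
casting [732. 262.  28.]
```

```bash
cat >> h.py <<'E'
def go(p,ang,tilt=0):
    """print row values to bring TCP to p, tool y at heading ang(deg) in plan, tool pitched by tilt(deg) so that tool z swings towards tool y"""
    a=np.radians(ang);y=np.array([np.cos(a),np.sin(a),0]);z=np.array([0,0,-1.]);x=np.cross(y,z)
    t=np.radians(tilt);z2=z*np.cos(t)+y*np.sin(t);y2=y*np.cos(t)-z*np.sin(t)
    T=R.from_matrix(np.column_stack([x,y2,z2]))
    o=get_obs();w=o["ee_rot"];r=R.from_quat([w[1],w[2],w[3],w[0]])
    print("t",r.inv().apply(np.array(p)-o["eef_pos"]).round(1),"a",np.degrees((r.inv()*T).as_rotvec()).round(2))
E
python3 - <<'E'
from h import *
for u,v in [(214.8,238.2),(277,235.2),(214.8,262.4),(277.6,259.5)]: print(at("top",u,v,33).round(1))
# middle cover in scene: hub end-face centre & flange
print("mat edge",at("top",300*.8,296*.8,4.6).round(),at("top",420*.8,298*.8,4.6).round())
print(proj("scene",[[465,317,88],[465,317,74]]).round(1),proj("top",[[465,317,88]]).round(1))
go([465,317,130],-87.2)
E
```

```text
[492.4 403.   33. ]
[499.  233.5  33. ]
[427.3 402.1  33. ]
[433.6 231.8  33. ]
mat edge [495. 341.   5.] [488.  73.   5.]
[[217.2 182.8]
 [218.2 186.8]] [[241.3 249.1]]
t [-365.5  -96.7   96.4] a [-2.0000e-02  7.0000e-02  1.6197e+02]
```

Request:
send_rows:
  rows:
    - {"tx":-100,"ty":-26,"tz":0,"az":60,"jaw":-1}
    - {"tx":-365,"ty":-97,"tz":96,"az":162,"jaw":0.5}
    - {"tx":-365,"ty":-97,"tz":96,"az":162,"jaw":0.5}
    - {"tx":-365,"ty":-97,"tz":96,"az":162,"jaw":0.5}
    - {"tx":-365,"ty":-97,"tz":96,"az":162,"jaw":0.5}
    - {"tx":-365,"ty":-97,"tz":96,"az":162,"jaw":0.5}
    - {"tx":-365,"ty":-97,"tz":96,"az":162,"jaw":0.5}
    - {"tx":-365,"ty":-97,"tz":96,"az":162,"jaw":0.5}
    - {"tx":-365,"ty":-97,"tz":96,"az":162,"jaw":0.5}
    - {"tx":-365,"ty":-97,"tz":96,"az":162,"jaw":0.5}
    - {"tx":-365,"ty":-97,"tz":96,"az":162,"jaw":0.5}
    - {"tx":-365,"ty":-97,"tz":96,"az":162,"jaw":0.5}

```text
invalid input at $.rows[0]: expected keys tx, ty, tz, ax, ay, az, jaw
```

```bash
python3 - <<'E'
from h import *
go([464.5,317.3,130],-87.8)
o=get_obs();print(o["joint_pos"],o["eef_pos"],o["gripper_width"])
E
```

```text
t [-364.9  -96.5   96.4] a [-2.0000e-02  7.0000e-02  1.6257e+02]
[ 1.15899774e+00  3.42433326e-01  1.52463835e+00  8.00639261e-06
  1.27538257e+00 -1.45977711e-01] [137.79177964 506.36103131 226.32735684] 92.08382648591825
```

Request:
send_rows:
  rows:
    - {"tx":-365,"ty":-97,"tz":60,"ax":0,"ay":0,"az":162,"jaw":0.4}
    - {"tx":-365,"ty":-97,"tz":60,"ax":0,"ay":0,"az":162,"jaw":0.4}
    - {"tx":-365,"ty":-97,"tz":60,"ax":0,"ay":0,"az":162,"jaw":0.4}
    - {"tx":-365,"ty":-97,"tz":60,"ax":0,"ay":0,"az":162,"jaw":0.4}
    - {"tx":-365,"ty":-97,"tz":60,"ax":0,"ay":0,"az":162,"jaw":0.4}
    - {"tx":-365,"ty":-97,"tz":60,"ax":0,"ay":0,"az":162,"jaw":0.4}
    - {"tx":-365,"ty":-97,"tz":60,"ax":0,"ay":0,"az":162,"jaw":0.4}
    - {"tx":-365,"ty":-97,"tz":60,"ax":0,"ay":0,"az":162,"jaw":0.4}
    - {"tx":-365,"ty":-97,"tz":60,"ax":0,"ay":0,"az":162,"jaw":0.4}
    - {"tx":-365,"ty":-97,"tz":60,"ax":0,"ay":0,"az":162,"jaw":0.4}
    - {"tx":-365,"ty":-97,"tz":60,"ax":0,"ay":0,"az":162,"jaw":0.4}
    - {"tx":-365,"ty":-97,"tz":60,"ax":0,"ay":0,"az":162,"jaw":0.4}

```text
clock: 1.2
eef_pos: [465.4, 316.0, 165.9]
ee_rot: [-0.0, 0.775, 0.632, -0.001]
contact_force: [-0.7, 0.1, 0.9]
gripper_width: 27.9
grip_force: 0.0
```

```bash
python3 - <<'E'
from h import *
go([464.5,317.3,130],-87.8)
o=get_obs();print(o["joint_pos"],o["eef_pos"],o["gripper_width"])
E
```

```text
t [ 1.1 -1.1 35.9] a [-3.000e-02  8.000e-02  7.613e+01]
[4.60207299e-01 4.64321560e-01 1.50897241e+00 1.10637614e-04
 1.16959847e+00 6.63770558e-01] [465.39113792 316.00541599 165.94566234] 27.915575614273973
```

Request:
send_rows:
  rows:
    - {"tx":1,"ty":-1,"tz":30,"ax":0,"ay":0,"az":76,"jaw":0.4}
    - {"tx":1,"ty":-1,"tz":30,"ax":0,"ay":0,"az":76,"jaw":0.4}
    - {"tx":1,"ty":-1,"tz":30,"ax":0,"ay":0,"az":76,"jaw":0.4}
    - {"tx":1,"ty":-1,"tz":30,"ax":0,"ay":0,"az":76,"jaw":0.4}
    - {"tx":1,"ty":-1,"tz":30,"ax":0,"ay":0,"az":76,"jaw":0.4}
    - {"tx":1,"ty":-1,"tz":30,"ax":0,"ay":0,"az":76,"jaw":0.4}
    - {"tx":1,"ty":-1,"tz":30,"ax":0,"ay":0,"az":76,"jaw":0.4}
    - {"tx":1,"ty":-1,"tz":30,"ax":0,"ay":0,"az":76,"jaw":0.4}
    - {"tx":1,"ty":-1,"tz":30,"ax":0,"ay":0,"az":76,"jaw":0.4}
    - {"tx":1,"ty":-1,"tz":30,"ax":0,"ay":0,"az":76,"jaw":0.4}
    - {"tx":1,"ty":-1,"tz":30,"ax":0,"ay":0,"az":76,"jaw":0.4}
    - {"tx":1,"ty":-1,"tz":30,"ax":0,"ay":0,"az":76,"jaw":0.4}

```text
clock: 2.2
eef_pos: [463.7, 318.2, 136.5]
ee_rot: [0.0, 1.0, 0.023, -0.0]
contact_force: [0.7, 0.8, 1.1]
gripper_width: 27.5
grip_force: 0.0
```

```bash
python3 - <<'E'
from h import *
go([464.5,317.3,60],-87.8)
o=get_obs();print(o["joint_pos"],o["eef_pos"])
shot("pics/c2.png",[("scene",184,150,100,75),("top",206,212,80,60)])
print(proj("scene",[[464.5,317.3,88]]),proj("scene",[o["eef_pos"]]),proj("top",[o["eef_pos"]]))
E
```

```text
t [ 0.8  1.  76.5] a [0.01 0.02 0.47]
[4.65134958e-01 4.94547936e-01 1.54775374e+00 7.57060892e-05
 1.09968171e+00 1.98928612e+00] [463.71985037 318.22817885 136.51675883]
[[216.91288    182.81620365]] [[212.70864686 168.35762725]] [[236.01210098 250.54529079]]
```

View pics/c2.png

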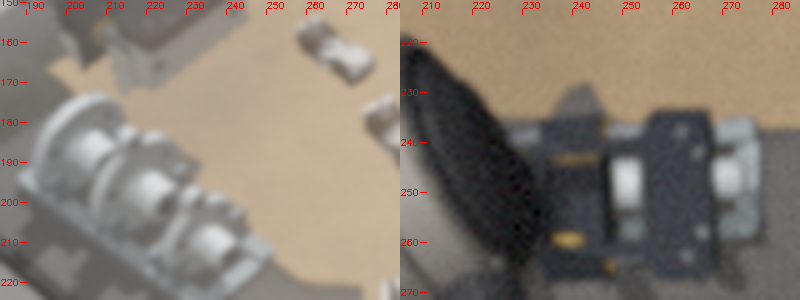

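The middle cover's ear tip is at about scene (215,183), against a prediction of (217,183). The open fingers sit right above it, so I'm lowering over the ear.

Request:
send_rows:
  rows:
    - {"tx":1,"ty":0,"tz":30,"ax":0,"ay":0,"az":0,"jaw":0.4}
    - {"tx":1,"ty":0,"tz":50,"ax":0,"ay":0,"az":0,"jaw":0.4}
    - {"tx":1,"ty":0,"tz":70,"ax":0,"ay":0,"az":0,"jaw":0.4}
    - {"tx":1,"ty":0,"tz":77,"ax":0,"ay":0,"az":0,"jaw":0.4}
    - {"tx":1,"ty":0,"tz":77,"ax":0,"ay":0,"az":0,"jaw":0.4}

```text
clock: 2.72
eef_pos: [463.7, 317.8, 58.0]
ee_rot: [0.001, 1.0, 0.025, -0.002]
contact_force: [-0.3, -0.3, 0.6]
gripper_width: 27.4
grip_force: 0.0
```

Request:
send_rows:
  grip_force: 40
  rows:
    - {"tx":0,"ty":0,"tz":0,"ax":0,"ay":0,"az":0,"jaw":1}
    - {"tx":0,"ty":0,"tz":0,"ax":0,"ay":0,"az":0,"jaw":1}
    - {"tx":0,"ty":0,"tz":0,"ax":0,"ay":0,"az":0,"jaw":1}
    - {"tx":0,"ty":0,"tz":0,"ax":0,"ay":0,"az":0,"jaw":1}
    - {"tx":0,"ty":0,"tz":0,"ax":0,"ay":0,"az":0,"jaw":1}

```text
clock: 3.13
eef_pos: [465.5, 321.0, 61.0]
ee_rot: [-0.003, 1.0, 0.024, 0.002]
contact_force: [-1.0, 10.8, -1.1]
gripper_width: 7.9
grip_force: 39.3
```

Request:
send_rows:
  rows:
    - {"tx":0,"ty":-3,"tz":0,"ax":0,"ay":0,"az":0,"jaw":1}
    - {"tx":0,"ty":-3,"tz":-20,"ax":0,"ay":0,"az":0,"jaw":1}
    - {"tx":0,"ty":-3,"tz":-45,"ax":0,"ay":0,"az":0,"jaw":1}
    - {"tx":0,"ty":-3,"tz":-80,"ax":0,"ay":0,"az":0,"jaw":1}
    - {"tx":0,"ty":-3,"tz":-115,"ax":0,"ay":0,"az":0,"jaw":1}
    - {"tx":0,"ty":-3,"tz":-130,"ax":0,"ay":0,"az":0,"jaw":1}
    - {"tx":0,"ty":-3,"tz":-130,"ax":0,"ay":0,"az":0,"jaw":1}

```text
clock: 3.72
eef_pos: [466.6, 322.4, 194.7]
ee_rot: [-0.002, 1.0, 0.025, 0.004]
contact_force: [0.7, -0.3, -1.1]
gripper_width: 7.5
grip_force: 39.9
```

```bash
python3 - <<'E'
from h import *
t=np.radians(40)
h=np.array([np.cos(.35),np.sin(.35),0]);zt=np.array([0,0,-np.cos(t)])+h*np.sin(t)
# cover centre when lying at C; far rim at C+35h stays; TCP 51-? mm back from far rim along tool axis
print("far rim",555+35*h[0],212+35*h[1])
far=np.array([555+35*h[0],212+35*h[1],4.6])
p=far-zt*56; print(p)
go(p+[0,0,60],20,0); go(p+[0,0,60],20,40)
o=get_obs();print(o["joint_pos"],o["gripper_width"])
E
```

```text
far rim 587.8780449496583 224.00142326094078
[554.06428507 211.65843739  47.49848881]
t [ 81.1 115.3  87.5] a [   0.31   -0.55 -107.15]
t [ 81.1 115.3  87.5] a [ -27.15   36.66 -102.36]
[4.69519312e-01 4.39778911e-01 1.46432364e+00 4.96009924e-05
 1.22802731e+00 1.99057184e+00] 7.510784308190502
```

Request:
send_rows:
  rows:
    - {"tx":81,"ty":115,"tz":20,"ax":0,"ay":0,"az":-107,"jaw":1}
    - {"tx":81,"ty":115,"tz":20,"ax":0,"ay":0,"az":-107,"jaw":1}
    - {"tx":81,"ty":115,"tz":20,"ax":0,"ay":0,"az":-107,"jaw":1}
    - {"tx":81,"ty":115,"tz":20,"ax":0,"ay":0,"az":-107,"jaw":1}
    - {"tx":81,"ty":115,"tz":20,"ax":0,"ay":0,"az":-107,"jaw":1}
    - {"tx":81,"ty":115,"tz":20,"ax":0,"ay":0,"az":-107,"jaw":1}
    - {"tx":81,"ty":115,"tz":20,"ax":0,"ay":0,"az":-107,"jaw":1}
    - {"tx":81,"ty":115,"tz":20,"ax":0,"ay":0,"az":-107,"jaw":1}
    - {"tx":81,"ty":115,"tz":20,"ax":0,"ay":0,"az":-107,"jaw":1}
    - {"tx":81,"ty":115,"tz":20,"ax":0,"ay":0,"az":-107,"jaw":1}
    - {"tx":81,"ty":115,"tz":20,"ax":0,"ay":0,"az":-107,"jaw":1}
    - {"tx":81,"ty":115,"tz":20,"ax":0,"ay":0,"az":-107,"jaw":1}

```text
clock: 4.72
eef_pos: [550.3, 210.2, 168.0]
ee_rot: [-0.001, 0.72, 0.694, -0.001]
contact_force: [1.5, 0.0, -2.1]
gripper_width: 7.9
grip_force: 39.9
```

```bash
python3 - <<'E'
from h import *
go([554,212,107],20,0); go([554,212,107],20,40)
o=get_obs();print(o["joint_pos"],o["gripper_width"])
E
```

```text
t [ 1.9  3.8 61. ] a [-1.600e-01  1.000e-02 -2.211e+01]
t [ 1.9  3.8 61. ] a [-39.65   7.73 -21.2 ]
[2.34816073e-01 5.09523383e-01 1.42569201e+00 5.30525629e-05
 1.20909422e+00 2.71577471e-01] 7.903695829815358
```

Request:
send_rows:
  rows:
    - {"tx":2,"ty":4,"tz":20,"ax":-40,"ay":8,"az":-21,"jaw":1}
    - {"tx":2,"ty":4,"tz":20,"ax":-40,"ay":8,"az":-21,"jaw":1}
    - {"tx":2,"ty":4,"tz":20,"ax":-40,"ay":8,"az":-21,"jaw":1}
    - {"tx":2,"ty":4,"tz":50,"ax":-40,"ay":8,"az":-21,"jaw":1}
    - {"tx":2,"ty":4,"tz":60,"ax":-40,"ay":8,"az":-21,"jaw":1}
    - {"tx":2,"ty":4,"tz":61,"ax":-40,"ay":8,"az":-21,"jaw":1}
    - {"tx":2,"ty":4,"tz":61,"ax":-40,"ay":8,"az":-21,"jaw":1}
    - {"tx":2,"ty":4,"tz":61,"ax":-40,"ay":8,"az":-21,"jaw":1}
    - {"tx":2,"ty":4,"tz":61,"ax":-40,"ay":8,"az":-21,"jaw":1}

```text
clock: 5.47
eef_pos: [559.6, 204.0, 130.4]
ee_rot: [0.137, 0.557, 0.778, 0.257]
contact_force: [-0.2, 0.4, -1.9]
gripper_width: 7.8
grip_force: 39.9
```

```bash
python3 - <<'E'
from h import *
go([554,212,51],20,40)
o=get_obs();print(o["joint_pos"],o["gripper_width"])
shot("pics/c3.png",[("scene",190,90,200,150),("top",210,130,180,135)])
E
```

```text
t [  3.7 -46.3  65.1] a [-6.38 -3.37 -2.41]
[ 0.12069819  0.36009418  1.99918653  0.71486317  0.28569041 -0.84855678] 7.843873006758043
```

View pics/c3.png

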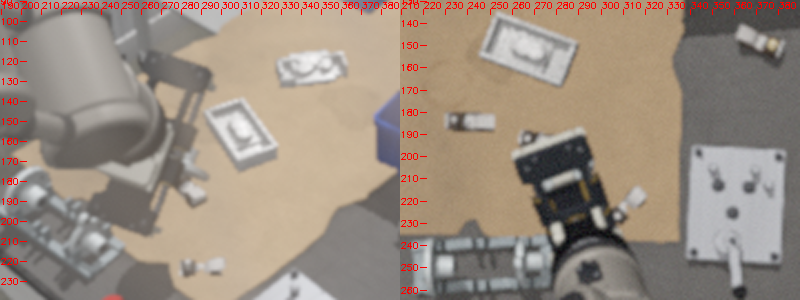

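The pictures show the cover held, gripper between rack and block_gap. Joint 5 is at its limit here, so I'm moving farther out, to about (675,165) on the mat, which is free.

```bash
python3 - <<'E'
from h import *
go([677,165.5,130],13.7,35)
k=.8
for u,v in[(317,170),(362,185),(354,210),(308,193)]:print(at("top",u*k,v*k,20).round())
E
```

```text
t [-76.2  86.6  48.3] a [-1.92 -7.04  2.8 ]
[778. 302.  20.]
[742. 200.  20.]
[686. 218.  20.]
[725. 322.  20.]
```

Request:
send_rows:
  rows:
    - {"tx":-38,"ty":43,"tz":24,"ax":-2,"ay":-7,"az":3,"jaw":1}
    - {"tx":-76,"ty":87,"tz":48,"ax":-2,"ay":-7,"az":3,"jaw":1}
    - {"tx":-76,"ty":87,"tz":48,"ax":-2,"ay":-7,"az":3,"jaw":1}
    - {"tx":-76,"ty":87,"tz":48,"ax":-2,"ay":-7,"az":3,"jaw":1}
    - {"tx":-76,"ty":87,"tz":48,"ax":-2,"ay":-7,"az":3,"jaw":1}
    - {"tx":-76,"ty":87,"tz":48,"ax":-2,"ay":-7,"az":3,"jaw":1}
    - {"tx":-76,"ty":87,"tz":48,"ax":-2,"ay":-7,"az":3,"jaw":1}

```text
clock: 6.15
eef_pos: [677.8, 166.9, 131.4]
ee_rot: [0.186, 0.59, 0.749, 0.238]
contact_force: [-0.3, 0.1, -1.6]
gripper_width: 8.0
grip_force: 39.9
```

```bash
python3 - <<'E'
from h import *
go([677,165.5,70],13.7,38)
print(get_obs()["joint_pos"])
E
```

```text
t [ -1.3 -36.2  49.6] a [-2.89 -0.03 -0.16]
[ 0.09309474  0.50222609  1.74918407  0.29462801  0.29446687 -0.39949279]
```

Request:
send_rows:
  rows:
    - {"tx":-1,"ty":-15,"tz":20,"ax":0,"ay":0,"az":0,"jaw":1}
    - {"tx":-1,"ty":-36,"tz":50,"ax":0,"ay":0,"az":0,"jaw":1}
    - {"tx":-1,"ty":-36,"tz":50,"ax":0,"ay":0,"az":0,"jaw":1}
    - {"tx":-1,"ty":-36,"tz":50,"ax":0,"ay":0,"az":0,"jaw":1}
    - {"tx":-1,"ty":-36,"tz":50,"ax":0,"ay":0,"az":0,"jaw":1}

```text
clock: 6.57
eef_pos: [689.7, 164.9, 90.0]
ee_rot: [0.17, 0.591, 0.755, 0.229]
contact_force: [0.4, 0.3, -1.5]
gripper_width: 7.6
grip_force: 39.9
```

```bash
python3 - <<'E'
from h import *
go([677,165.5,51],13.7,35)
print(get_obs()["joint_pos"])
E
```

```text
t [  3.1 -31.6  26. ] a [-1.8  -0.91 -0.1 ]
[ 0.0805364   0.58419833  1.72163365  0.37455404  0.28287959 -0.49271072]
```

```bash
python3 - <<'E'
from h import *
go([650,162,130],90,0);go([650,162,130],90,42)
E
```

```text
t [  7.4 -11.  -54.9] a [ 28.68  21.29 -73.84]
t [  7.4 -11.  -54.9] a [ -6.94  45.78 -60.57]
```

Request:
send_rows:
  rows:
    - {"tx":7,"ty":-11,"tz":-55,"ax":0,"ay":0,"az":0,"jaw":1}
    - {"tx":7,"ty":-11,"tz":-55,"ax":-7,"ay":46,"az":-61,"jaw":1}
    - {"tx":7,"ty":-11,"tz":-55,"ax":-7,"ay":46,"az":-61,"jaw":1}
    - {"tx":7,"ty":-11,"tz":-55,"ax":-7,"ay":46,"az":-61,"jaw":1}
    - {"tx":7,"ty":-11,"tz":-55,"ax":-7,"ay":46,"az":-61,"jaw":1}
    - {"tx":7,"ty":-11,"tz":-55,"ax":-7,"ay":46,"az":-61,"jaw":1}
    - {"tx":7,"ty":-11,"tz":-55,"ax":-7,"ay":46,"az":-61,"jaw":1}
    - {"tx":7,"ty":-11,"tz":-55,"ax":-7,"ay":46,"az":-61,"jaw":1}
    - {"tx":7,"ty":-11,"tz":-55,"ax":-7,"ay":46,"az":-61,"jaw":1}
    - {"tx":7,"ty":-11,"tz":-55,"ax":-7,"ay":46,"az":-61,"jaw":1}
    - {"tx":7,"ty":-11,"tz":-55,"ax":-7,"ay":46,"az":-61,"jaw":1}
    - {"tx":7,"ty":-11,"tz":-55,"ax":-7,"ay":46,"az":-61,"jaw":1}

```text
clock: 7.57
eef_pos: [650.4, 160.3, 130.9]
ee_rot: [0.021, 0.069, 0.934, 0.349]
contact_force: [1.4, 0.2, -2.7]
gripper_width: 7.7
grip_force: 39.9
```

```bash
python3 - <<'E'
from h import *
go([650,162,70],90,42)
print(get_obs()["joint_pos"])
E
```

```text
t [  0.1 -38.7  47.1] a [-1.04  5.08 -6.58]
[-0.19679084  0.69211749  1.4397877   0.77933092  1.19496438 -1.98756569]
```

Within reach. Finish the turn, then lower.

Request:
send_rows:
  rows:
    - {"tx":0,"ty":-20,"tz":24,"ax":-1,"ay":5,"az":-7,"jaw":1}
    - {"tx":0,"ty":-39,"tz":47,"ax":-1,"ay":5,"az":-7,"jaw":1}
    - {"tx":0,"ty":-39,"tz":47,"ax":-1,"ay":5,"az":-7,"jaw":1}
    - {"tx":0,"ty":-39,"tz":47,"ax":-1,"ay":5,"az":-7,"jaw":1}

```text
clock: 7.9
eef_pos: [649.3, 162.9, 68.1]
ee_rot: [0.0, 0.001, 0.934, 0.358]
contact_force: [0.0, 0.7, -1.2]
gripper_width: 7.5
grip_force: 39.9
```

```bash
python3 - <<'E'
from h import *
go([650,162,47],90,42)
print(get_obs()["joint_pos"])
shot("pics/c4.png",[("scene",230,110,140,105),("top",265,130,120,90)])
E
```

```text
t [ -0.7 -14.7  15.1] a [ 0.    0.07 -0.04]
[-0.19453012  0.81910095  1.3922685   0.77366928  1.22246495 -2.1500755 ]
```

View pics/c4.png

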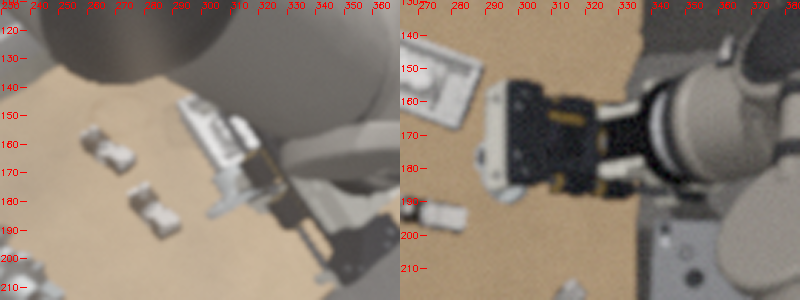

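The cover hangs tilted from the fingers with its hub towards +y and up, clear of the casting and the blocks. I'm lowering it to contact.

Request:
send_rows:
  rows:
    - {"tx":-1,"ty":-6,"tz":6,"ax":0,"ay":0,"az":0,"jaw":1}
    - {"tx":-1,"ty":-12,"tz":12,"ax":0,"ay":0,"az":0,"jaw":1}
    - {"tx":-1,"ty":-12,"tz":12,"ax":0,"ay":0,"az":0,"jaw":1}

```text
clock: 8.25
eef_pos: [650.6, 161.6, 50.7]
ee_rot: [0.001, -0.0, 0.934, 0.358]
contact_force: [-1.0, 0.6, -2.3]
gripper_width: 7.9
grip_force: 39.9
```

Request:
send_rows:
  rows:
    - {"tx":0,"ty":-2,"tz":2.2,"ax":0,"ay":0,"az":0,"jaw":1}
    - {"tx":0,"ty":-2,"tz":2.2,"ax":0,"ay":0,"az":0,"jaw":1}

```text
clock: 8.42
eef_pos: [651.2, 161.7, 49.2]
ee_rot: [0.002, -0.001, 0.933, 0.359]
contact_force: [-2.3, -1.7, 3.1]
gripper_width: 7.6
grip_force: 40.0
```

Request:
send_rows:
  rows:
    - {"tx":0,"ty":0,"tz":0,"ax":0,"ay":0,"az":0,"jaw":0.7}
    - {"tx":0,"ty":0,"tz":0,"ax":0,"ay":0,"az":0,"jaw":0.5}
    - {"tx":0,"ty":0,"tz":0,"ax":0,"ay":0,"az":0,"jaw":0.2}
    - {"tx":0,"ty":0,"tz":0,"ax":0,"ay":0,"az":0,"jaw":-0.1}
    - {"tx":0,"ty":0,"tz":0,"ax":0,"ay":0,"az":0,"jaw":-0.4}
    - {"tx":0,"ty":0,"tz":0,"ax":0,"ay":0,"az":0,"jaw":-0.5}
    - {"tx":0,"ty":-7,"tz":-7,"ax":0,"ay":0,"az":0,"jaw":-0.5}
    - {"tx":0,"ty":-15,"tz":-14,"ax":0,"ay":0,"az":0,"jaw":-0.5}
    - {"tx":0,"ty":-30,"tz":-28,"ax":0,"ay":0,"az":0,"jaw":-0.5}
    - {"tx":0,"ty":-50,"tz":-50,"ax":0,"ay":0,"az":0,"jaw":-0.5}
    - {"tx":0,"ty":-75,"tz":-80,"ax":0,"ay":0,"az":0,"jaw":-0.5}
    - {"tx":0,"ty":-75,"tz":-80,"ax":0,"ay":0,"az":0,"jaw":-0.5}

```text
clock: 9.42
eef_pos: [652.9, 44.5, 58.3]
ee_rot: [0.005, 0.002, 0.934, 0.357]
contact_force: [1.2, -0.6, -0.1]
gripper_width: 69.1
grip_force: 0.0
```

```bash
python3 - <<'E'
from h import *
shot("pics/c5.png",[("scene",230,110,140,105),("top",265,130,120,90)])
E
```

```text
(no output)
```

View pics/c5.png

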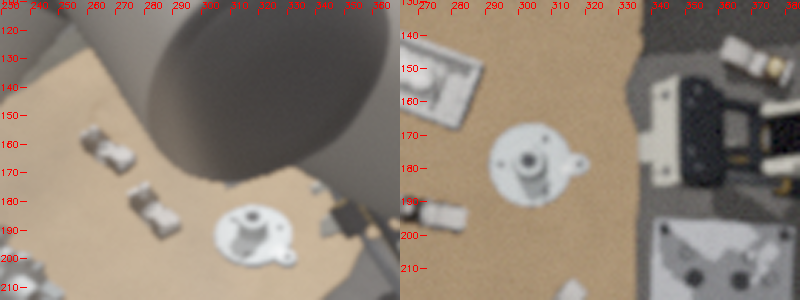

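The cover lies flat on the mat, hub up: hub top at top-view (302.9,177.5), flange centre (303.7,179.0), ear tip (321.2,178.4). Nothing else has moved.

```bash
python3 - <<'E'
from h import *
h=at("top",302.9,177.5,34.6);f=at("top",303.7,179,11);e=at("top",321.2,178.4,12)
print(h,f,e,np.hypot(*(e-f)[:2]),np.degrees(np.arctan2(*(e-f)[1::-1])))
# scene: hub hole, flange centre
print("scene",at("scene",230+252/2.857-.5,110+213/2.857-.5,34.6),at("scene",230+254/2.857-.5,110+237/2.857-.5,10))
go([649,164,130],90,0)
E
```

```text
[655.95837666 162.25719986  34.6       ] [655.21801456 161.74184522  11.        ] [656.19892087 112.5796874   12.        ] 49.17194259419904 -88.8569595455819
scene [658.42242114 169.59480656  34.6       ] [654.65407335 164.22984194  10.        ]
t [  2.9 133.3  23. ] a [42.03  0.33 -0.12]
```

Request:
send_rows:
  rows:
    - {"tx":0,"ty":-10,"tz":-30,"ax":0,"ay":0,"az":0,"jaw":-0.3}
    - {"tx":3,"ty":60,"tz":-60,"ax":42,"ay":0,"az":0,"jaw":-0.3}
    - {"tx":9,"ty":135,"tz":15,"ax":42,"ay":0,"az":0,"jaw":-0.3}
    - {"tx":9,"ty":135,"tz":15,"ax":42,"ay":0,"az":0,"jaw":-0.3}
    - {"tx":9,"ty":135,"tz":15,"ax":42,"ay":0,"az":0,"jaw":-0.3}
    - {"tx":9,"ty":135,"tz":15,"ax":42,"ay":0,"az":0,"jaw":-0.3}
    - {"tx":9,"ty":135,"tz":15,"ax":42,"ay":0,"az":0,"jaw":-0.3}
    - {"tx":9,"ty":135,"tz":15,"ax":42,"ay":0,"az":0,"jaw":-0.3}
    - {"tx":9,"ty":135,"tz":15,"ax":42,"ay":0,"az":0,"jaw":-0.3}
    - {"tx":9,"ty":135,"tz":15,"ax":42,"ay":0,"az":0,"jaw":-0.3}

```text
clock: 10.35
eef_pos: [641.4, 162.5, 136.1]
ee_rot: [0.001, 0.0, 1.0, 0.002]
contact_force: [-0.3, 0.5, 0.7]
gripper_width: 59.8
grip_force: 0.0
```

```bash
python3 - <<'E'
from h import *
go([655.5,162.5,60],90,0);go([655.5,162.5,17],90,0);print(get_obs()["joint_pos"])
E
```

```text
t [-14.   -0.2  76.1] a [ 0.19  0.1  -0.01]
t [-13.9  -0.4 119.1] a [ 0.19  0.1  -0.01]
[ 0.13085142  0.66507155  1.23578539  0.00326885  1.23863585 -1.44083657]
```

Request:
send_rows:
  rows:
    - {"tx":-14,"ty":0,"tz":35,"ax":0,"ay":0,"az":0,"jaw":-0.3}
    - {"tx":-14,"ty":0,"tz":70,"ax":0,"ay":0,"az":0,"jaw":-0.3}
    - {"tx":-14,"ty":0,"tz":95,"ax":0,"ay":0,"az":0,"jaw":-0.2}
    - {"tx":-14,"ty":0,"tz":110,"ax":0,"ay":0,"az":0,"jaw":-0.1}
    - {"tx":-14,"ty":0,"tz":117,"ax":0,"ay":0,"az":0,"jaw":-0.1}
    - {"tx":-14,"ty":0,"tz":118,"ax":0,"ay":0,"az":0,"jaw":-0.1}
    - {"tx":-14,"ty":0,"tz":118,"ax":0,"ay":0,"az":0,"jaw":-0.1}

```text
clock: 10.93
eef_pos: [656.8, 161.4, 19.1]
ee_rot: [0.002, 0.001, 1.0, 0.001]
contact_force: [-0.4, 0.1, 0.4]
gripper_width: 50.5
grip_force: 0.0
```

Request:
send_rows:
  grip_force: 20
  rows:
    - {"tx":0,"ty":0,"tz":0,"ax":0,"ay":0,"az":0,"jaw":0.3}
    - {"tx":0,"ty":0,"tz":0,"ax":0,"ay":0,"az":0,"jaw":0.6}
    - {"tx":0,"ty":0,"tz":0,"ax":0,"ay":0,"az":0,"jaw":1}
    - {"tx":0,"ty":0,"tz":0,"ax":0,"ay":0,"az":0,"jaw":1}
    - {"tx":0,"ty":0,"tz":0,"ax":0,"ay":0,"az":0,"jaw":1}

```text
clock: 11.35
eef_pos: [656.7, 163.0, 19.8]
ee_rot: [0.002, -0.0, 1.0, 0.001]
contact_force: [-1.1, -0.5, 3.7]
gripper_width: 25.2
grip_force: 20.0
```

Request:
send_rows:
  rows:
    - {"tx":0,"ty":0,"tz":-30,"ax":0,"ay":0,"az":0,"jaw":1}
    - {"tx":0,"ty":0,"tz":-60,"ax":0,"ay":0,"az":0,"jaw":1}
    - {"tx":50,"ty":-70,"tz":-65,"ax":0,"ay":0,"az":6.5,"jaw":1}
    - {"tx":115,"ty":-154,"tz":-65,"ax":0,"ay":0,"az":6.5,"jaw":1}
    - {"tx":115,"ty":-154,"tz":-65,"ax":0,"ay":0,"az":6.5,"jaw":1}
    - {"tx":115,"ty":-154,"tz":-65,"ax":0,"ay":0,"az":6.5,"jaw":1}
    - {"tx":115,"ty":-154,"tz":-65,"ax":0,"ay":0,"az":6.5,"jaw":1}
    - {"tx":115,"ty":-154,"tz":-65,"ax":0,"ay":0,"az":6.5,"jaw":1}
    - {"tx":115,"ty":-154,"tz":-65,"ax":0,"ay":0,"az":6.5,"jaw":1}

```text
clock: 12.1
eef_pos: [540.6, 7.8, 83.8]
ee_rot: [0.002, 0.058, 0.998, 0.001]
contact_force: [0.8, 0.1, -1.3]
gripper_width: 25.4
grip_force: 20.0
```

```bash
python3 - <<'E'
from h import *
go([541,9,50],83.5,0);o=get_obs();print(o["eef_pos"],o["gripper_width"])
shot("pics/c6.png",[("scene",290,210,100,75),("top",320,190,80,60)])
E
```

```text
t [-0.1  1.2 33.8] a [ 0.08  0.21 -0.15]
[540.59756533   7.81737407  83.7747568 ] 25.393334788015707
```

View pics/c6.png

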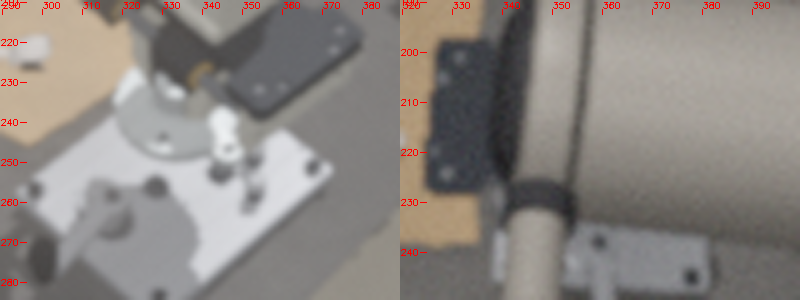

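The cover is held level above the nest with its ear towards -y (scene ~(346,245)). I'm lowering it onto the rests.

Request:
send_rows:
  rows:
    - {"tx":0,"ty":1,"tz":20,"ax":0,"ay":0,"az":0,"jaw":1}
    - {"tx":0,"ty":1,"tz":35,"ax":0,"ay":0,"az":0,"jaw":1}
    - {"tx":0,"ty":1,"tz":44,"ax":0,"ay":0,"az":0,"jaw":1}
    - {"tx":0,"ty":1,"tz":48,"ax":0,"ay":0,"az":0,"jaw":1}
    - {"tx":0,"ty":1,"tz":48,"ax":0,"ay":0,"az":0,"jaw":1}

```text
clock: 12.62
eef_pos: [541.2, 10.5, 34.5]
ee_rot: [0.001, 0.056, 0.998, 0.001]
contact_force: [0.2, 0.2, -1.7]
gripper_width: 25.2
grip_force: 20.0
```

Request:
send_rows:
  rows:
    - {"tx":0,"ty":0,"tz":1,"ax":0,"ay":0,"az":0,"jaw":1}
    - {"tx":0,"ty":0,"tz":2,"ax":0,"ay":0,"az":0,"jaw":1}
    - {"tx":0,"ty":0,"tz":2,"ax":0,"ay":0,"az":0,"jaw":1}

```text
clock: 12.87
eef_pos: [541.9, 9.9, 33.9]
ee_rot: [0.002, 0.057, 0.998, 0.001]
contact_force: [-1.1, -0.9, -1.6]
gripper_width: 25.3
grip_force: 20.0
```

Request:
send_rows:
  rows:
    - {"tx":0,"ty":0,"tz":1,"ax":0,"ay":0,"az":0,"jaw":1}
    - {"tx":0,"ty":0,"tz":1.5,"ax":0,"ay":0,"az":0,"jaw":1}
    - {"tx":0,"ty":0,"tz":1.5,"ax":0,"ay":0,"az":0,"jaw":1}

```text
clock: 13.12
eef_pos: [541.9, 9.8, 33.0]
ee_rot: [0.003, 0.057, 0.998, 0.001]
contact_force: [-1.5, 0.5, 5.1]
gripper_width: 25.2
grip_force: 20.0
```

Request:
send_rows:
  grip_force: 12
  rows:
    - {"tx":-1,"ty":0,"tz":-0.7,"ax":0,"ay":0,"az":0,"jaw":1}
    - {"tx":-2,"ty":0,"tz":-0.7,"ax":0,"ay":0,"az":0,"jaw":1}
    - {"tx":-2,"ty":0,"tz":-0.7,"ax":0,"ay":0,"az":0,"jaw":1}

```text
clock: 13.37
eef_pos: [543.8, 9.5, 33.0]
ee_rot: [0.002, 0.057, 0.998, 0.001]
contact_force: [-0.3, 0.3, 3.1]
gripper_width: 25.5
grip_force: 12.0
```

Request:
send_rows:
  rows:
    - {"tx":-1,"ty":0,"tz":0,"ax":0,"ay":0,"az":0,"jaw":1}
    - {"tx":-2,"ty":0,"tz":0,"ax":0,"ay":0,"az":0,"jaw":1}
    - {"tx":-2,"ty":0,"tz":0,"ax":0,"ay":0,"az":0,"jaw":1}

```text
clock: 13.62
eef_pos: [545.7, 9.3, 33.0]
ee_rot: [0.002, 0.057, 0.998, 0.001]
contact_force: [-1.0, 0.1, 5.5]
gripper_width: 25.5
grip_force: 12.0
```

Request:
send_rows:
  rows:
    - {"tx":-1,"ty":0,"tz":0,"ax":0,"ay":0,"az":0,"jaw":1}
    - {"tx":-2,"ty":0,"tz":0,"ax":0,"ay":0,"az":0,"jaw":1}
    - {"tx":-2,"ty":0,"tz":0,"ax":0,"ay":0,"az":0,"jaw":1}

```text
clock: 13.87
eef_pos: [547.2, 9.1, 32.9]
ee_rot: [0.001, 0.057, 0.998, 0.001]
contact_force: [-2.9, -1.0, 7.3]
gripper_width: 25.4
grip_force: 12.0
```

Request:
send_rows:
  rows:
    - {"tx":-1,"ty":0,"tz":-0.6,"ax":0,"ay":0,"az":0,"jaw":1}
    - {"tx":-1.5,"ty":0,"tz":-0.6,"ax":0,"ay":0,"az":0,"jaw":1}
    - {"tx":-1.5,"ty":0,"tz":-0.6,"ax":0,"ay":0,"az":0,"jaw":1}

```text
clock: 14.12
eef_pos: [547.6, 8.9, 33.0]
ee_rot: [0.0, 0.057, 0.998, 0.0]
contact_force: [-5.9, -0.3, 6.1]
gripper_width: 25.3
grip_force: 12.0
```

```bash
python3 - <<'E'
from h import *
for i in range(3):
    o=get_obs();print(o["eef_pos"].round(2),o["contact_force"].round(1),o["ft_torque"].round(3));get_image("top")
E
```

```text
[547.59   8.95  33.02] [-5.9 -0.3  6.1] [-0.087  0.998  0.044]
[547.58   8.95  33.03] [-6.  -0.6  5.6] [-0.11   1.036  0.022]
[547.59   8.96  33.04] [-4.9 -1.2  5.5] [-0.061  1.021  0.005]
```

Request:
send_rows:
  rows:
    - {"tx":-0.5,"ty":0,"tz":0,"ax":0,"ay":0,"az":-1.5,"jaw":1}
    - {"tx":-0.5,"ty":0,"tz":0,"ax":0,"ay":0,"az":-3,"jaw":1}
    - {"tx":-0.5,"ty":0,"tz":0,"ax":0,"ay":0,"az":-3,"jaw":1}

```text
clock: 14.52
eef_pos: [548.0, 8.6, 33.0]
ee_rot: [0.0, 0.03, 1.0, 0.0]
contact_force: [-6.0, -1.8, 6.8]
gripper_width: 25.5
grip_force: 12.0
```

```bash
python3 - <<'E'
from h import *
o=get_obs();print(o["eef_pos"].round(2),o["contact_force"].round(1),o["ft_torque"].round(3))
E
```

```text
[547.99   8.56  33.  ] [-6.  -1.8  6.8] [-0.325  1.073 -0.026]
```

Request:
send_rows:
  rows:
    - {"tx":0,"ty":0,"tz":0,"ax":0,"ay":0,"az":-1.5,"jaw":1}
    - {"tx":0,"ty":0,"tz":0,"ax":0,"ay":0,"az":-3,"jaw":1}
    - {"tx":0,"ty":0,"tz":0,"ax":0,"ay":0,"az":-3,"jaw":1}

```text
clock: 14.77
eef_pos: [548.3, 8.7, 33.0]
ee_rot: [0.001, 0.004, 1.0, 0.0]
contact_force: [-4.8, -1.6, 4.8]
gripper_width: 25.3
grip_force: 12.0
```

```bash
python3 - <<'E'
from h import *
o=get_obs();print(o["eef_pos"].round(2),o["contact_force"].round(1),o["ft_torque"].round(3))
E
```

```text
[548.27   8.68  32.97] [-4.8 -1.6  4.8] [-0.241  0.887 -0.132]
```

Request:
send_rows:
  rows:
    - {"tx":-0.5,"ty":0,"tz":0,"ax":0,"ay":0,"az":-1.5,"jaw":1}
    - {"tx":-0.5,"ty":0,"tz":0,"ax":0,"ay":0,"az":-3,"jaw":1}
    - {"tx":-0.5,"ty":0,"tz":0,"ax":0,"ay":0,"az":-3,"jaw":1}

```text
clock: 15.02
eef_pos: [548.9, 8.9, 32.9]
ee_rot: [0.001, -0.022, 1.0, 0.001]
contact_force: [-4.9, -0.5, 4.8]
gripper_width: 25.1
grip_force: 12.0
```

```bash
python3 - <<'E'
from h import *
o=get_obs();print(o["eef_pos"].round(2),o["contact_force"].round(1),o["ft_torque"].round(3))
E
```

```text
[548.92   8.87  32.94] [-4.9 -0.5  4.8] [-0.053  0.93  -0.066]
```

Request:
send_rows:
  rows:
    - {"tx":0,"ty":0,"tz":0,"ax":0,"ay":0,"az":0,"jaw":0.3}
    - {"tx":0,"ty":0,"tz":0,"ax":0,"ay":0,"az":0,"jaw":0}
    - {"tx":0,"ty":0,"tz":0,"ax":0,"ay":0,"az":0,"jaw":0}
    - {"tx":0,"ty":0,"tz":0,"ax":0,"ay":0,"az":0,"jaw":0}
    - {"tx":0,"ty":0,"tz":-30,"ax":0,"ay":0,"az":0,"jaw":0}
    - {"tx":0,"ty":0,"tz":-60,"ax":0,"ay":0,"az":0,"jaw":0}
    - {"tx":0,"ty":40,"tz":-100,"ax":0,"ay":0,"az":0,"jaw":1}
    - {"tx":0,"ty":80,"tz":-100,"ax":0,"ay":0,"az":0,"jaw":1}
    - {"tx":0,"ty":120,"tz":-100,"ax":0,"ay":0,"az":0,"jaw":1}
    - {"tx":0,"ty":160,"tz":-100,"ax":0,"ay":0,"az":0,"jaw":1}
    - {"tx":0,"ty":200,"tz":-100,"ax":0,"ay":0,"az":0,"jaw":1}
    - {"tx":0,"ty":200,"tz":-100,"ax":0,"ay":0,"az":0,"jaw":1}

```text
clock: 16.02
eef_pos: [540.1, 215.0, 133.7]
ee_rot: [0.003, -0.024, 1.0, 0.002]
contact_force: [0.4, 0.1, 0.0]
gripper_width: 10.6
grip_force: 0.0
```

```bash
python3 - <<'E'
from h import *
shot("pics/c7.png",[("scene",290,220,92,69),("top",325,188,72,54)])
E
```

```text
(no output)
```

View pics/c7.png

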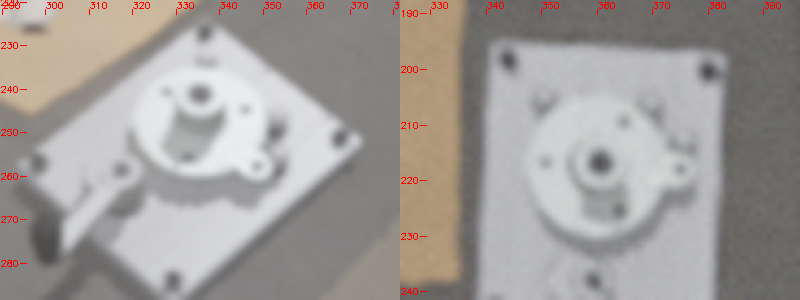

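The cover sits flat on the rests: flange centre at top-view (360.1,217.5), ear end (377.4,217.7), against the locators and the ear stop. The lever is still open. Checking the numbers against home.

```bash
python3 - <<'E'
from h import *
for p in([545.5,7.5,-.064],[544.7,8.7,-.062]):
    c,s=np.cos(p[2]),np.sin(p[2]);Rm=np.array([[c,-s],[s,c]])
    for n,u,v,z in(("flange",360.1,217.5,24),("hub",360.3,216.5,48),("ear",377.4,217.7,24)):
        print(n,(Rm.T@(at("top",u,v,z)[:2]-p[:2])).round(1))
    f=lambda u,v:(290+u/4.348-.5,220+v/4.348-.5)
    for n,u,v,z in(("flange s",*f(200,121),22),("hub s",*f(200,95),48),("ear s",*f(273,168),24)):
        print(n,(Rm.T@(at("scene",u,v,z)[:2]-p[:2])).round(1))
E
```

```text
flange [-0.3 -0.9]
hub [1.4 0.7]
ear [  1.7 -48.1]
flange s [1.7 5.2]
hub s [-0.1  3.9]
ear s [  6.5 -43.1]
flange [ 0.6 -2. ]
hub [ 2.2 -0.5]
ear [  2.5 -49.3]
flange s [2.6 4.1]
hub s [0.8 2.7]
ear s [  7.3 -44.2]
```

```bash
python3 - <<'E'
from h import *
go([516,9.5,110],86.5);
E
```

```text
t [  34.  -199.7   22.9] a [0.05 0.23 6.2 ]
```

Request:
send_rows:
  rows:
    - {"tx":34,"ty":-200,"tz":23,"ax":0,"ay":0,"az":6,"jaw":1}
    - {"tx":34,"ty":-200,"tz":23,"ax":0,"ay":0,"az":6,"jaw":1}
    - {"tx":34,"ty":-200,"tz":23,"ax":0,"ay":0,"az":6,"jaw":1}
    - {"tx":34,"ty":-200,"tz":23,"ax":0,"ay":0,"az":6,"jaw":1}
    - {"tx":34,"ty":-200,"tz":23,"ax":0,"ay":0,"az":6,"jaw":1}
    - {"tx":34,"ty":-200,"tz":23,"ax":0,"ay":0,"az":6,"jaw":1}
    - {"tx":34,"ty":-200,"tz":23,"ax":0,"ay":0,"az":6,"jaw":1}
    - {"tx":34,"ty":-200,"tz":55,"ax":0,"ay":0,"az":6,"jaw":1}
    - {"tx":34,"ty":-200,"tz":85,"ax":0,"ay":0,"az":6,"jaw":1}
    - {"tx":34,"ty":-200,"tz":96,"ax":0,"ay":0,"az":6,"jaw":1}
    - {"tx":34,"ty":-200,"tz":96,"ax":0,"ay":0,"az":6,"jaw":1}

```text
clock: 17.03
eef_pos: [514.0, 8.0, 34.6]
ee_rot: [-0.001, 0.031, 1.0, 0.001]
contact_force: [0.1, -1.1, -0.4]
gripper_width: 0.6
grip_force: 0.0
```

Request:
send_rows:
  rows:
    - {"tx":-2,"ty":0,"tz":0,"ax":0,"ay":0,"az":0,"jaw":1}
    - {"tx":-4,"ty":0,"tz":0,"ax":0,"ay":0,"az":0,"jaw":1}
    - {"tx":-5,"ty":0,"tz":0,"ax":0,"ay":0,"az":0,"jaw":1}
    - {"tx":-5,"ty":0,"tz":0,"ax":0,"ay":0,"az":0,"jaw":1}

```text
clock: 17.37
eef_pos: [521.3, 7.4, 38.2]
ee_rot: [0.002, 0.03, 1.0, 0.0]
contact_force: [-1.7, -0.0, 2.5]
gripper_width: 0.4
grip_force: 1.0
```

Request:
send_rows:
  rows:
    - {"tx":-1,"ty":0,"tz":0,"ax":0,"ay":0,"az":0,"jaw":1}
    - {"tx":-2,"ty":0,"tz":0,"ax":0,"ay":0,"az":0,"jaw":1}
    - {"tx":-2,"ty":0,"tz":0,"ax":0,"ay":0,"az":0,"jaw":1}

```text
clock: 17.62
eef_pos: [521.7, 7.3, 37.5]
ee_rot: [0.001, 0.031, 1.0, 0.001]
contact_force: [-6.4, 1.3, 5.6]
gripper_width: 0.2
grip_force: 3.1
```

Request:
send_rows:
  rows:
    - {"tx":-1,"ty":0,"tz":0,"ax":0,"ay":0,"az":0,"jaw":1}
    - {"tx":-1.5,"ty":0,"tz":0,"ax":0,"ay":0,"az":0,"jaw":1}
    - {"tx":-1.5,"ty":0,"tz":0,"ax":0,"ay":0,"az":0,"jaw":1}

```text
clock: 17.87
eef_pos: [521.9, 7.4, 37.3]
ee_rot: [-0.001, 0.03, 1.0, 0.001]
contact_force: [-9.5, 1.5, 8.3]
gripper_width: 0.2
grip_force: 4.9
```

Request:
send_rows:
  rows:
    - {"tx":8,"ty":0,"tz":0,"ax":0,"ay":0,"az":0,"jaw":1}
    - {"tx":8,"ty":0,"tz":-20,"ax":0,"ay":0,"az":0,"jaw":1}
    - {"tx":8,"ty":-25,"tz":-30,"ax":0,"ay":0,"az":0,"jaw":1}
    - {"tx":4,"ty":-56,"tz":-20,"ax":0,"ay":0,"az":0,"jaw":1}
    - {"tx":4,"ty":-56,"tz":0,"ax":0,"ay":0,"az":0,"jaw":1}
    - {"tx":4,"ty":-56,"tz":14,"ax":0,"ay":0,"az":0,"jaw":1}
    - {"tx":4,"ty":-56,"tz":14,"ax":0,"ay":0,"az":0,"jaw":1}

```text
clock: 18.45
eef_pos: [515.8, -49.1, 21.2]
ee_rot: [0.001, 0.031, 1.0, 0.001]
contact_force: [-1.7, 0.9, -0.2]
gripper_width: 0.3
grip_force: 0.0
```

Request:
send_rows:
  rows:
    - {"tx":-2,"ty":0,"tz":0,"ax":0,"ay":0,"az":0,"jaw":1}
    - {"tx":-4,"ty":0,"tz":0,"ax":0,"ay":0,"az":0,"jaw":1}
    - {"tx":-4,"ty":0,"tz":0,"ax":0,"ay":0,"az":0,"jaw":1}

```text
clock: 18.7
eef_pos: [522.4, -49.0, 24.2]
ee_rot: [0.003, 0.03, 1.0, 0.0]
contact_force: [-0.1, 0.7, -0.6]
gripper_width: 0.3
grip_force: 0.0
```

Request:
send_rows:
  rows:
    - {"tx":-1,"ty":0,"tz":0,"ax":0,"ay":0,"az":0,"jaw":1}
    - {"tx":-2,"ty":0,"tz":0,"ax":0,"ay":0,"az":0,"jaw":1}
    - {"tx":-2,"ty":0,"tz":0,"ax":0,"ay":0,"az":0,"jaw":1}

```text
clock: 18.95
eef_pos: [523.4, -49.0, 23.6]
ee_rot: [0.002, 0.03, 1.0, 0.0]
contact_force: [-0.5, 0.4, -0.4]
gripper_width: 0.6
grip_force: 0.0
```

Request:
send_rows:
  rows:
    - {"tx":0,"ty":0,"tz":2.5,"ax":0,"ay":0,"az":0,"jaw":1}
    - {"tx":-1,"ty":0,"tz":2.5,"ax":0,"ay":0,"az":0,"jaw":1}
    - {"tx":-2,"ty":0,"tz":2.5,"ax":0,"ay":0,"az":0,"jaw":1}
    - {"tx":-2,"ty":0,"tz":2.5,"ax":0,"ay":0,"az":0,"jaw":1}

```text
clock: 19.28
eef_pos: [525.1, -49.2, 20.5]
ee_rot: [0.002, 0.031, 1.0, 0.0]
contact_force: [0.0, -0.7, -0.5]
gripper_width: 0.5
grip_force: 0.0
```

Request:
send_rows:
  rows:
    - {"tx":-1,"ty":0,"tz":0,"ax":0,"ay":0,"az":0,"jaw":1}
    - {"tx":-1.5,"ty":0,"tz":0,"ax":0,"ay":0,"az":0,"jaw":1}
    - {"tx":-1.5,"ty":0,"tz":0,"ax":0,"ay":0,"az":0,"jaw":1}

```text
clock: 19.53
eef_pos: [526.6, -49.3, 20.6]
ee_rot: [0.002, 0.031, 1.0, 0.0]
contact_force: [0.1, 0.1, -0.3]
gripper_width: 0.5
grip_force: 0.0
```

Request:
send_rows:
  rows:
    - {"tx":7,"ty":0,"tz":0,"ax":0,"ay":0,"az":0,"jaw":1}
    - {"tx":7,"ty":5,"tz":0,"ax":0,"ay":0,"az":0,"jaw":1}
    - {"tx":4,"ty":5,"tz":0,"ax":0,"ay":0,"az":0,"jaw":1}
    - {"tx":4,"ty":5,"tz":0,"ax":0,"ay":0,"az":0,"jaw":1}

```text
clock: 19.87
eef_pos: [523.3, -43.8, 20.8]
ee_rot: [0.002, 0.03, 1.0, 0.0]
contact_force: [0.7, 0.1, 0.5]
gripper_width: 0.4
grip_force: 0.0
```

Request:
send_rows:
  rows:
    - {"tx":-1,"ty":0,"tz":0,"ax":0,"ay":0,"az":0,"jaw":1}
    - {"tx":-2,"ty":0,"tz":0,"ax":0,"ay":0,"az":0,"jaw":1}
    - {"tx":-2,"ty":0,"tz":0,"ax":0,"ay":0,"az":0,"jaw":1}

```text
clock: 20.12
eef_pos: [525.0, -44.2, 20.6]
ee_rot: [0.002, 0.031, 1.0, 0.0]
contact_force: [0.0, -0.4, 0.2]
gripper_width: 0.2
grip_force: 0.1
```

Request:
send_rows:
  rows:
    - {"tx":-1,"ty":0,"tz":0,"ax":0,"ay":0,"az":0,"jaw":1}
    - {"tx":-2,"ty":0,"tz":0,"ax":0,"ay":0,"az":0,"jaw":1}
    - {"tx":-2,"ty":0,"tz":0,"ax":0,"ay":0,"az":0,"jaw":1}

```text
clock: 20.37
eef_pos: [526.5, -44.3, 20.5]
ee_rot: [0.001, 0.031, 1.0, 0.001]
contact_force: [-1.2, -0.8, 0.4]
gripper_width: 0.4
grip_force: 0.7
```

Request:
send_rows:
  rows:
    - {"tx":-1,"ty":0,"tz":0,"ax":0,"ay":0,"az":0,"jaw":1}
    - {"tx":-2,"ty":0,"tz":0,"ax":0,"ay":0,"az":0,"jaw":1}
    - {"tx":-2,"ty":0,"tz":0,"ax":0,"ay":0,"az":0,"jaw":1}

```text
clock: 20.62
eef_pos: [528.4, -44.5, 20.5]
ee_rot: [0.001, 0.031, 1.0, 0.0]
contact_force: [-2.5, -1.8, 1.2]
gripper_width: 0.7
grip_force: 1.2
```

Request:
send_rows:
  rows:
    - {"tx":-1,"ty":0,"tz":0,"ax":0,"ay":0,"az":0,"jaw":1}
    - {"tx":-1,"ty":0,"tz":0,"ax":0,"ay":0,"az":0,"jaw":1}

```text
clock: 20.78
eef_pos: [530.3, -44.7, 20.8]
ee_rot: [0.002, 0.031, 1.0, 0.0]
contact_force: [-1.7, -1.2, 0.8]
gripper_width: 0.5
grip_force: 0.8
```

Request:
send_rows:
  rows:
    - {"tx":9,"ty":0,"tz":0,"ax":0,"ay":0,"az":0,"jaw":1}
    - {"tx":9,"ty":0,"tz":-25,"ax":0,"ay":0,"az":0,"jaw":1}
    - {"tx":9,"ty":0,"tz":-60,"ax":0,"ay":0,"az":0,"jaw":1}
    - {"tx":9,"ty":40,"tz":-100,"ax":0,"ay":0,"az":0,"jaw":1}
    - {"tx":9,"ty":80,"tz":-110,"ax":0,"ay":0,"az":0,"jaw":1}
    - {"tx":9,"ty":120,"tz":-110,"ax":0,"ay":0,"az":0,"jaw":1}
    - {"tx":9,"ty":160,"tz":-110,"ax":0,"ay":0,"az":0,"jaw":1}
    - {"tx":9,"ty":200,"tz":-110,"ax":0,"ay":0,"az":0,"jaw":1}
    - {"tx":9,"ty":240,"tz":-110,"ax":0,"ay":0,"az":0,"jaw":1}
    - {"tx":9,"ty":260,"tz":-110,"ax":0,"ay":0,"az":0,"jaw":1}
    - {"tx":9,"ty":260,"tz":-110,"ax":0,"ay":0,"az":0,"jaw":1}

```text
clock: 21.7
eef_pos: [536.7, 220.9, 131.2]
ee_rot: [0.003, 0.028, 1.0, 0.002]
contact_force: [-0.5, -0.4, 0.0]
gripper_width: 0.6
grip_force: 0.0
```

```bash
python3 - <<'E'
from h import *
shot("pics/c8.png",[("scene",290,220,92,69),("top",325,188,72,54)])
a=cv2.imread("pics/c7.png");b=cv2.imread("pics/c8.png")
cv2.imwrite("pics/cmp.png",np.vstack([a,b]))
g=lambda m:cv2.cvtColor(m,cv2.COLOR_BGR2GRAY)
# feature tracking of cover marks between the two views, top panel
p=np.float32([[599,161],[545,163],[624,121],[680,169],[616,211],[508,60],[708,70],[200,95],[246,109],[168,92],[258,167],[204,33],[340,138]]).reshape(-1,1,2)
q,st,e=cv2.calcOpticalFlowPyrLK(g(a),g(b),p,None,winSize=(31,31))
print(np.hstack([p[:,0],(q-p)[:,0].round(1),st]))
E
```

```text
[[ 5.99e+02  1.61e+02 -2.60e+00  1.80e+00  1.00e+00]
 [ 5.45e+02  1.63e+02 -2.60e+00  2.10e+00  1.00e+00]
 [ 6.24e+02  1.21e+02 -2.80e+00  1.20e+00  1.00e+00]
 [ 6.80e+02  1.69e+02 -2.10e+00  5.00e-01  1.00e+00]
 [ 6.16e+02  2.11e+02 -1.60e+00  1.10e+00  1.00e+00]
 [ 5.08e+02  6.00e+01  0.00e+00 -1.00e-01  1.00e+00]
 [ 7.08e+02  7.00e+01 -1.00e-01 -1.00e-01  1.00e+00]
 [ 2.00e+02  9.50e+01 -2.60e+00 -1.00e-01  1.00e+00]
 [ 2.46e+02  1.09e+02 -2.40e+00 -4.00e-01  1.00e+00]
 [ 1.68e+02  9.20e+01 -3.50e+00  1.00e-01  1.00e+00]
 [ 2.58e+02  1.67e+02 -1.70e+00 -1.00e+00  1.00e+00]
 [ 2.04e+02  3.30e+01  1.00e-01 -0.00e+00  1.00e+00]
 [ 3.40e+02  1.38e+02  0.00e+00  0.00e+00  1.00e+00]]
```

View pics/cmp.png

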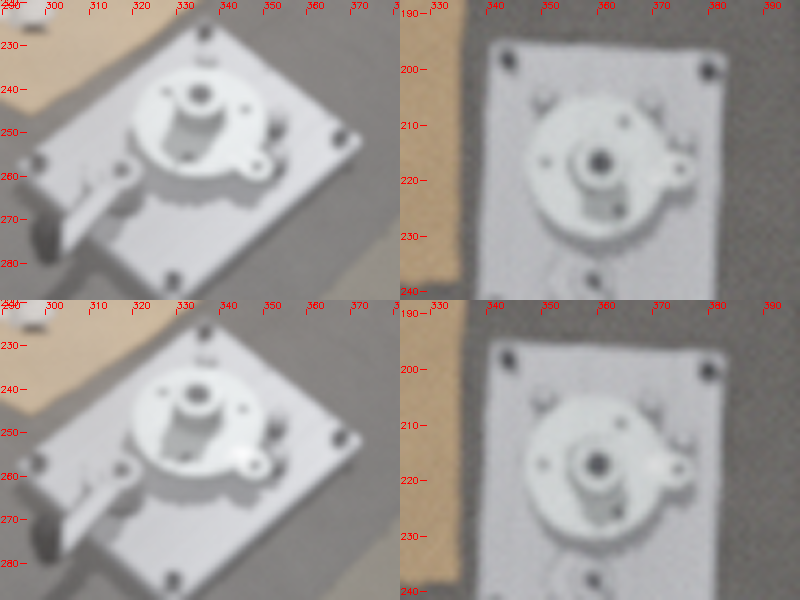

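The ear push shifted the cover about 1 mm (towards +y and -x, along locator A). I'm re-seating it by pushing the hub +x and then dragging -y while pressed, so it settles in the V of both balls.

```bash
python3 - <<'E'
from h import *
go([514,11,110],86.5);
E
```

```text
t [  10.4 -206.5   20.5] a [0.08 0.26 0.13]
```

Request:
send_rows:
  rows:
    - {"tx":10,"ty":-206,"tz":20,"ax":0,"ay":0,"az":0,"jaw":1}
    - {"tx":10,"ty":-206,"tz":20,"ax":0,"ay":0,"az":0,"jaw":1}
    - {"tx":10,"ty":-206,"tz":20,"ax":0,"ay":0,"az":0,"jaw":1}
    - {"tx":10,"ty":-206,"tz":20,"ax":0,"ay":0,"az":0,"jaw":1}
    - {"tx":10,"ty":-206,"tz":20,"ax":0,"ay":0,"az":0,"jaw":1}
    - {"tx":10,"ty":-206,"tz":20,"ax":0,"ay":0,"az":0,"jaw":1}
    - {"tx":10,"ty":-206,"tz":20,"ax":0,"ay":0,"az":0,"jaw":1}
    - {"tx":10,"ty":-206,"tz":55,"ax":0,"ay":0,"az":0,"jaw":1}
    - {"tx":10,"ty":-206,"tz":85,"ax":0,"ay":0,"az":0,"jaw":1}
    - {"tx":10,"ty":-206,"tz":95,"ax":0,"ay":0,"az":0,"jaw":1}
    - {"tx":10,"ty":-206,"tz":95,"ax":0,"ay":0,"az":0,"jaw":1}

```text
clock: 22.72
eef_pos: [512.3, 11.3, 33.6]
ee_rot: [-0.001, 0.03, 1.0, 0.001]
contact_force: [-0.1, 0.3, -0.2]
gripper_width: 0.7
grip_force: 0.0
```

Request:
send_rows:
  rows:
    - {"tx":-2,"ty":0,"tz":0,"ax":0,"ay":0,"az":0,"jaw":1}
    - {"tx":-4,"ty":0,"tz":0,"ax":0,"ay":0,"az":0,"jaw":1}
    - {"tx":-6,"ty":0,"tz":0,"ax":0,"ay":0,"az":0,"jaw":1}
    - {"tx":-7,"ty":0,"tz":0,"ax":0,"ay":0,"az":0,"jaw":1}
    - {"tx":-7,"ty":0,"tz":0,"ax":0,"ay":0,"az":0,"jaw":1}

```text
clock: 23.13
eef_pos: [521.1, 10.3, 36.5]
ee_rot: [0.002, 0.031, 1.0, 0.001]
contact_force: [-2.6, 0.8, 1.0]
gripper_width: 0.7
grip_force: 1.4
```

Request:
send_rows:
  rows:
    - {"tx":-1,"ty":0,"tz":0,"ax":0,"ay":0,"az":0,"jaw":1}
    - {"tx":-2,"ty":0,"tz":0,"ax":0,"ay":0,"az":0,"jaw":1}
    - {"tx":-2,"ty":-1.5,"tz":0,"ax":0,"ay":0,"az":0,"jaw":1}
    - {"tx":-2,"ty":-3,"tz":0,"ax":0,"ay":0,"az":0,"jaw":1}
    - {"tx":-2,"ty":-4.5,"tz":0,"ax":0,"ay":0,"az":0,"jaw":1}
    - {"tx":-2,"ty":-5,"tz":0,"ax":0,"ay":0,"az":0,"jaw":1}
    - {"tx":-2,"ty":-5,"tz":0,"ax":0,"ay":0,"az":0,"jaw":1}

```text
clock: 23.72
eef_pos: [521.9, 5.4, 35.5]
ee_rot: [0.001, 0.031, 1.0, 0.001]
contact_force: [-4.3, 1.9, 0.8]
gripper_width: 0.7
grip_force: 2.4
```

```bash
python3 - <<'E'
from h import *
o=get_obs();print(o["eef_pos"].round(2),o["contact_force"].round(1),o["ft_torque"].round(3))
E
```

```text
[521.87   5.42  35.5 ] [-4.3  1.9  0.8] [0.477 0.794 0.065]
```

Request:
send_rows:
  rows:
    - {"tx":6,"ty":-5,"tz":0,"ax":0,"ay":0,"az":0,"jaw":1}
    - {"tx":7,"ty":-5,"tz":-25,"ax":0,"ay":0,"az":0,"jaw":1}
    - {"tx":7,"ty":0,"tz":-60,"ax":0,"ay":0,"az":0,"jaw":1}
    - {"tx":7,"ty":40,"tz":-95,"ax":0,"ay":0,"az":0,"jaw":1}
    - {"tx":7,"ty":80,"tz":-95,"ax":0,"ay":0,"az":0,"jaw":1}
    - {"tx":7,"ty":120,"tz":-95,"ax":0,"ay":0,"az":0,"jaw":1}
    - {"tx":7,"ty":160,"tz":-95,"ax":0,"ay":0,"az":0,"jaw":1}
    - {"tx":7,"ty":200,"tz":-95,"ax":0,"ay":0,"az":0,"jaw":1}
    - {"tx":7,"ty":210,"tz":-95,"ax":0,"ay":0,"az":0,"jaw":1}
    - {"tx":7,"ty":210,"tz":-95,"ax":0,"ay":0,"az":0,"jaw":1}

```text
clock: 24.55
eef_pos: [528.7, 217.9, 131.0]
ee_rot: [0.003, 0.029, 1.0, 0.001]
contact_force: [-1.0, -0.4, 0.0]
gripper_width: 0.4
grip_force: 0.0
```

```bash
python3 - <<'E'
from h import *
shot("pics/c9.png",[("scene",290,220,92,69),("top",325,188,72,54)])
a=cv2.imread("pics/c7.png");b=cv2.imread("pics/c9.png")
g=lambda m:cv2.cvtColor(m,cv2.COLOR_BGR2GRAY)
p=np.float32([[599,161],[545,163],[624,121],[680,169],[616,211],[508,60],[708,70],[200,95],[246,109],[168,92],[258,167],[204,33],[340,138]]).reshape(-1,1,2)
q,st,e=cv2.calcOpticalFlowPyrLK(g(a),g(b),p,None,winSize=(31,31))
print((q-p)[:,0].round(1).tolist())
# absolute check: hub/flange symmetric w.r.t. buttons? nest knob
print("knob",at("top",453*.8,324*.8,56).round(1))
b4=cv2.imread("pics/c1.png")
n=[544.7,8.5,-.062]
for ph in (190,180):
    x,y=-56.5+60*np.cos(np.radians(ph)),60*np.sin(np.radians(ph));c,s=np.cos(n[2]),np.sin(n[2])
    k=[n[0]+c*x-s*y,n[1]+s*x+c*y,63];print(ph,k,proj("top",k),proj("scene",k))
E
```

```text
[[0.0, 0.30000001192092896], [0.30000001192092896, 0.4000000059604645], [0.699999988079071, 0.699999988079071], [0.10000000149011612, 0.5], [0.20000000298023224, -0.10000000149011612], [0.0, 0.20000000298023224], [0.0, -0.20000000298023224], [0.30000001192092896, 0.4000000059604645], [0.800000011920929, 1.2000000476837158], [0.20000000298023224, 0.30000001192092896], [0.10000000149011612, 0.5], [0.0, -0.0], [0.0, -0.0]]
knob [434.3   5.2  56. ]
190 [np.float64(428.6880672446524), np.float64(5.263022429568009), 63] [[362.64510423 261.57822344]] [[301.03172432 272.27243204]]
180 [np.float64(428.42384128239235), np.float64(15.718373353997567), 63] [[358.63296041 261.71326032]] [[297.36629234 269.52863376]]
```

The cover is back at the same position to within about 0.2 mm, seated in the V. Next is the lever.

```bash
cat > lev.py <<'E'
from h import *
def seq(phis,z=42,r=60,n=(544.7,8.5,-.062)):
    o=get_obs();w=o["ee_rot"];rr=R.from_quat([w[1],w[2],w[3],w[0]]);ty=rr.apply([0,1,0]);h0=np.degrees(np.arctan2(ty[1],ty[0]))
    c,s=np.cos(n[2]),np.sin(n[2])
    for ph in phis:
        x,y=-56.5+r*np.cos(np.radians(ph)),r*np.sin(np.radians(ph))
        t=rr.inv().apply(np.array([n[0]+c*x-s*y,n[1]+s*x+c*y,z])-o["eef_pos"])
        print(ph,t.round(1),"az",round(h0-(ph-90+np.degrees(n[2])),1))
E
python3 - <<'E'
from lev import *
seq([190],110);seq([190],43)
E
```

```text
190 [  87.1 -214.9   20.3] az -9.9
190 [  87.4 -214.9   87.3] az -9.9
```

Request:
send_rows:
  rows:
    - {"tx":87,"ty":-215,"tz":20,"ax":0,"ay":0,"az":-10,"jaw":0.1}
    - {"tx":87,"ty":-215,"tz":20,"ax":0,"ay":0,"az":-10,"jaw":0.1}
    - {"tx":87,"ty":-215,"tz":20,"ax":0,"ay":0,"az":-10,"jaw":0.1}
    - {"tx":87,"ty":-215,"tz":20,"ax":0,"ay":0,"az":-10,"jaw":0.1}
    - {"tx":87,"ty":-215,"tz":20,"ax":0,"ay":0,"az":-10,"jaw":0.1}
    - {"tx":87,"ty":-215,"tz":20,"ax":0,"ay":0,"az":-10,"jaw":0.1}
    - {"tx":87,"ty":-215,"tz":20,"ax":0,"ay":0,"az":-10,"jaw":0.1}
    - {"tx":87,"ty":-215,"tz":20,"ax":0,"ay":0,"az":-10,"jaw":0.1}
    - {"tx":87,"ty":-215,"tz":20,"ax":0,"ay":0,"az":-10,"jaw":0.1}
    - {"tx":87,"ty":-215,"tz":50,"ax":0,"ay":0,"az":-10,"jaw":0.1}
    - {"tx":87,"ty":-215,"tz":86,"ax":0,"ay":0,"az":-10,"jaw":0.1}
    - {"tx":87,"ty":-215,"tz":86,"ax":0,"ay":0,"az":-10,"jaw":0.1}

```text
clock: 25.65
eef_pos: [425.6, 6.8, 39.9]
ee_rot: [-0.003, -0.057, 0.998, 0.001]
contact_force: [-1.9, -0.0, 0.4]
gripper_width: 41.2
grip_force: 0.0
```

Request:
send_rows:
  grip_force: 3
  rows:
    - {"tx":0,"ty":0,"tz":0,"ax":0,"ay":0,"az":0,"jaw":0.5}
    - {"tx":0,"ty":0,"tz":0,"ax":0,"ay":0,"az":0,"jaw":0.5}
    - {"tx":0,"ty":0,"tz":0,"ax":0,"ay":0,"az":0,"jaw":0.5}

```text
clock: 25.9
eef_pos: [429.9, 5.9, 46.0]
ee_rot: [0.003, -0.057, 0.998, -0.0]
contact_force: [-0.8, -0.2, -0.7]
gripper_width: 25.9
grip_force: 0.0
```

```bash
python3 - <<'E'
from lev import *
seq([190,180,170,160,150,140])
E
```

```text
190 [ 1.3 -0.5  4. ] az 0.1
180 [0.4 9.9 4. ] az 10.1
170 [-2.3 20.   4. ] az 20.1
160 [-6.7 29.5  4. ] az 30.1
150 [-12.7  38.1   4.1] az 40.1
140 [-20.2  45.5   4.1] az 50.1
```

Request:
send_rows:
  rows:
    - {"tx":1,"ty":5,"tz":2,"ax":0,"ay":0,"az":5,"jaw":0.5}
    - {"tx":0.4,"ty":10,"tz":2,"ax":0,"ay":0,"az":10,"jaw":0.5}
    - {"tx":-0.8,"ty":15,"tz":2,"ax":0,"ay":0,"az":15,"jaw":0.5}
    - {"tx":-2.3,"ty":20,"tz":2,"ax":0,"ay":0,"az":20,"jaw":0.5}
    - {"tx":-4.3,"ty":25,"tz":2,"ax":0,"ay":0,"az":25,"jaw":0.5}
    - {"tx":-6.7,"ty":29.5,"tz":2,"ax":0,"ay":0,"az":30,"jaw":0.5}
    - {"tx":-9.5,"ty":34,"tz":2,"ax":0,"ay":0,"az":35,"jaw":0.5}
    - {"tx":-12.7,"ty":38,"tz":2,"ax":0,"ay":0,"az":40,"jaw":0.5}
    - {"tx":-16.3,"ty":42,"tz":2,"ax":0,"ay":0,"az":45,"jaw":0.5}
    - {"tx":-20,"ty":45.5,"tz":2,"ax":0,"ay":0,"az":50,"jaw":0.5}
    - {"tx":-20,"ty":45.5,"tz":2,"ax":0,"ay":0,"az":50,"jaw":0.5}

```text
clock: 26.82
eef_pos: [444.8, 53.7, 44.1]
ee_rot: [0.003, 0.372, 0.928, 0.002]
contact_force: [0.0, 0.2, 0.2]
gripper_width: 23.1
grip_force: 0.0
```

```bash
python3 - <<'E'
from lev import *
seq([140,130,120,110,100,90,85])
E
```

```text
140 [-0.3 -0.2  2.1] az -0.1
130 [-1.2 10.2  2.2] az 9.9
120 [-3.9 20.3  2.3] az 19.9
110 [-8.3 29.8  2.3] az 29.9
100 [-14.3  38.3   2.4] az 39.9
90 [-21.7  45.7   2.5] az 49.9
85 [-25.8  48.9   2.5] az 54.9
```

```bash
python3 - <<'E'
from lev import *
im=get_image("scene");g=cv2.cvtColor(im,cv2.COLOR_RGB2GRAY)
n=[544.7,8.5,-.062];c,s=np.cos(n[2]),np.sin(n[2])
for ph in(190,180,170,160,150,145,140,135,130):
    v=[]
    for r,z in((60,50),(30,36),(40,36)):
        x,y=-56.5+r*np.cos(np.radians(ph)),r*np.sin(np.radians(ph))
        u=proj("scene",[n[0]+c*x-s*y,n[1]+s*x+c*y,z])[0];v.append((u.round(0).tolist(),int(g[int(u[1]+.5),int(u[0]+.5)])))
    print(ph,v)
shot("pics/c10.png",[("scene",270,220,100,75),("top",310,190,100,75)])
E
```

```text
190 [([301.0, 276.0], 135), ([310.0, 269.0], 154), ([307.0, 273.0], 143)]
180 [([298.0, 273.0], 152), ([308.0, 268.0], 177), ([305.0, 271.0], 144)]
170 [([295.0, 270.0], 97), ([307.0, 267.0], 156), ([303.0, 269.0], 89)]
160 [([292.0, 266.0], 91), ([306.0, 265.0], 125), ([301.0, 266.0], 98)]
150 [([291.0, 262.0], 84), ([305.0, 263.0], 107), ([300.0, 264.0], 103)]
145 [([291.0, 260.0], 86), ([305.0, 262.0], 109), ([300.0, 263.0], 110)]
140 [([291.0, 258.0], 87), ([305.0, 261.0], 110), ([300.0, 261.0], 106)]
135 [([291.0, 256.0], 88), ([305.0, 260.0], 112), ([300.0, 260.0], 103)]
130 [([291.0, 254.0], 88), ([305.0, 259.0], 114), ([300.0, 259.0], 104)]
```

The black knob has left its open position (scene (301,276) is now bright), so the lever is following. Continue to the stop.

Request:
send_rows:
  rows:
    - {"tx":-0.5,"ty":5,"tz":1,"ax":0,"ay":0,"az":5,"jaw":0.5}
    - {"tx":-1.2,"ty":10,"tz":1,"ax":0,"ay":0,"az":10,"jaw":0.5}
    - {"tx":-2.3,"ty":15,"tz":1,"ax":0,"ay":0,"az":15,"jaw":0.5}
    - {"tx":-3.9,"ty":20,"tz":1,"ax":0,"ay":0,"az":20,"jaw":0.5}
    - {"tx":-6,"ty":25,"tz":1,"ax":0,"ay":0,"az":25,"jaw":0.5}
    - {"tx":-8.3,"ty":29.8,"tz":1,"ax":0,"ay":0,"az":30,"jaw":0.5}
    - {"tx":-11,"ty":34,"tz":1,"ax":0,"ay":0,"az":35,"jaw":0.5}
    - {"tx":-14.3,"ty":38.3,"tz":1,"ax":0,"ay":0,"az":40,"jaw":0.5}
    - {"tx":-14.3,"ty":38.3,"tz":1,"ax":0,"ay":0,"az":40,"jaw":0.5}

```text
clock: 27.72
eef_pos: [480.5, 71.2, 41.9]
ee_rot: [0.001, 0.666, 0.746, 0.002]
contact_force: [0.6, 0.1, 0.1]
gripper_width: 22.9
grip_force: 0.0
```

```bash
python3 - <<'E'
from lev import *
o=get_obs();print(o["contact_force"].round(1),o["ft_torque"].round(2))
seq([100,95,90,85,80])
E
```

```text
[0.6 0.1 0.1] [-0.03  0.04 -0.02]
100 [ 0.3  1.1 -0.1] az -0.0
95 [ 0.1  6.3 -0.1] az 5.0
90 [-0.6 11.5 -0.1] az 10.0
85 [-1.7 16.6 -0.1] az 15.0
80 [-3.3 21.6 -0. ] az 20.0
```

Request:
send_rows:
  rows:
    - {"tx":0,"ty":5,"tz":0,"ax":0,"ay":0,"az":4,"jaw":0.5}
    - {"tx":-0.5,"ty":10,"tz":0,"ax":0,"ay":0,"az":9,"jaw":0.5}
    - {"tx":-0.5,"ty":10,"tz":0,"ax":0,"ay":0,"az":9,"jaw":0.5}

```text
clock: 27.97
eef_pos: [490.3, 71.7, 41.9]
ee_rot: [0.001, 0.722, 0.692, 0.002]
contact_force: [-0.8, 0.0, 0.5]
gripper_width: 22.7
grip_force: 0.0
```

Request:
send_rows:
  rows:
    - {"tx":0,"ty":3,"tz":0,"ax":0,"ay":0,"az":0,"jaw":0.5}
    - {"tx":-0.3,"ty":5,"tz":0,"ax":0,"ay":0,"az":3,"jaw":0.5}
    - {"tx":-0.3,"ty":5,"tz":0,"ax":0,"ay":0,"az":3,"jaw":0.5}

```text
clock: 28.22
eef_pos: [495.0, 71.3, 41.7]
ee_rot: [0.001, 0.74, 0.673, 0.002]
contact_force: [-1.5, 1.2, 0.7]
gripper_width: 22.8
grip_force: 0.3
```

Request:
send_rows:
  rows:
    - {"tx":0,"ty":2,"tz":0,"ax":0,"ay":0,"az":0,"jaw":0.5}
    - {"tx":0,"ty":3,"tz":0,"ax":0,"ay":0,"az":0,"jaw":0.5}
    - {"tx":0,"ty":3,"tz":0,"ax":0,"ay":0,"az":0,"jaw":0.5}

```text
clock: 28.47
eef_pos: [496.6, 71.1, 41.5]
ee_rot: [-0.0, 0.739, 0.673, 0.001]
contact_force: [-6.1, 2.4, 3.7]
gripper_width: 24.0
grip_force: 3.0
```

Request:
send_rows:
  rows:
    - {"tx":0,"ty":2,"tz":0,"ax":0,"ay":0,"az":0,"jaw":0.5}
    - {"tx":0,"ty":3,"tz":0,"ax":0,"ay":0,"az":0,"jaw":0.5}
    - {"tx":0,"ty":3,"tz":0,"ax":0,"ay":0,"az":0,"jaw":0.5}

```text
clock: 28.72
eef_pos: [499.5, 70.9, 41.5]
ee_rot: [-0.0, 0.739, 0.673, 0.0]
contact_force: [-5.2, 0.1, 3.6]
gripper_width: 30.0
grip_force: 3.0
```

Request:
send_rows:
  grip_force: 30
  rows:
    - {"tx":0,"ty":-1,"tz":0,"ax":0,"ay":0,"az":0,"jaw":0.5}
    - {"tx":0,"ty":-1,"tz":0,"ax":0,"ay":0,"az":0,"jaw":0.5}
    - {"tx":0,"ty":0,"tz":0,"ax":0,"ay":0,"az":0,"jaw":0.5}
    - {"tx":0,"ty":1,"tz":0,"ax":0,"ay":0,"az":0,"jaw":0.5}
    - {"tx":0,"ty":1,"tz":0,"ax":0,"ay":0,"az":0,"jaw":0.5}

```text
clock: 29.13
eef_pos: [496.3, 71.2, 41.0]
ee_rot: [-0.003, 0.739, 0.674, -0.003]
contact_force: [-16.9, 2.6, 13.7]
gripper_width: 23.0
grip_force: 8.6
```

Request:
send_rows:
  rows:
    - {"tx":0,"ty":1.5,"tz":0,"ax":0,"ay":0,"az":0,"jaw":0.5}
    - {"tx":0,"ty":3,"tz":0,"ax":0,"ay":0,"az":0,"jaw":0.5}
    - {"tx":0,"ty":3,"tz":0,"ax":0,"ay":0,"az":0,"jaw":0.5}

```text
clock: 29.38
eef_pos: [496.4, 71.2, 40.8]
ee_rot: [-0.006, 0.739, 0.674, -0.005]
contact_force: [-24.5, 3.2, 19.3]
gripper_width: 23.3
grip_force: 12.7
```

The lever is on its hard stop: 24 N with no more travel, at the expected knob position. Backing off and leaving.

Request:
send_rows:
  rows:
    - {"tx":0,"ty":-6,"tz":0,"ax":0,"ay":0,"az":0,"jaw":0.3}
    - {"tx":0,"ty":-8,"tz":0,"ax":0,"ay":0,"az":0,"jaw":0.2}
    - {"tx":0,"ty":-8,"tz":0,"ax":0,"ay":0,"az":0,"jaw":0.2}
    - {"tx":0,"ty":-8,"tz":-25,"ax":0,"ay":0,"az":0,"jaw":0.2}
    - {"tx":0,"ty":-8,"tz":-60,"ax":0,"ay":0,"az":0,"jaw":0.2}
    - {"tx":-40,"ty":-8,"tz":-90,"ax":0,"ay":0,"az":0,"jaw":0.2}
    - {"tx":-80,"ty":-8,"tz":-95,"ax":0,"ay":0,"az":0,"jaw":0.2}
    - {"tx":-120,"ty":-8,"tz":-95,"ax":0,"ay":0,"az":0,"jaw":0.2}
    - {"tx":-160,"ty":-8,"tz":-95,"ax":0,"ay":0,"az":0,"jaw":0.2}
    - {"tx":-160,"ty":-8,"tz":-95,"ax":0,"ay":0,"az":0,"jaw":0.2}
    - {"tx":-160,"ty":-8,"tz":-95,"ax":0,"ay":0,"az":0,"jaw":0.2}

```text
clock: 30.3
eef_pos: [481.9, -90.9, 136.7]
ee_rot: [0.002, 0.742, 0.671, 0.002]
contact_force: [-0.1, -0.3, 0.5]
gripper_width: 36.9
grip_force: 0.0
```

```bash
python3 - <<'E'
from lev import *
shot("pics/c11.png",[("scene",290,220,92,69),("top",325,188,72,54)])
a=cv2.imread("pics/c9.png");b=cv2.imread("pics/c11.png")
g=lambda m:cv2.cvtColor(m,cv2.COLOR_BGR2GRAY)
p=np.float32([[599,161],[545,163],[624,121],[680,169],[616,211],[200,95],[246,109],[258,167],[340,138]]).reshape(-1,1,2)
q,st,e=cv2.calcOpticalFlowPyrLK(g(a),g(b),p,None,winSize=(31,31));print((q-p)[:,0].round(1).tolist())
im=cv2.cvtColor(get_image("top"),cv2.COLOR_RGB2GRAY)
n=[544.7,8.5,-.062];c,s=np.cos(n[2]),np.sin(n[2])
for ph in range(120,74,-5):
    x,y=-56.5+60*np.cos(np.radians(ph)),60*np.sin(np.radians(ph));u=proj("top",[n[0]+c*x-s*y,n[1]+s*x+c*y,63])[0]
    print(ph,u.round(1),cv2.getRectSubPix(im,(3,3),(float(u[0]),float(u[1]))).mean().round())
s0=cv2.imread("pics/scene0.png");s1=cv2.resize(get_image("scene")[:,:,::-1],None,fx=1.25,fy=1.25,interpolation=cv2.INTER_CUBIC)
p=np.float32([[255,225],[258,232],[297,258],[290,250],[308,304],[363,279],[335,203],[355,230],[498,262],[482,431],[388,195]]).reshape(-1,1,2)
q,st,e=cv2.calcOpticalFlowPyrLK(g(s0),g(s1),p,None,winSize=(15,15));print((q-p)[:,0].round(1).tolist(),e.ravel().round())
E
```

```text
[[0.20000000298023224, -0.6000000238418579], [0.30000001192092896, -1.2000000476837158], [0.10000000149011612, -1.100000023841858], [0.699999988079071, -0.30000001192092896], [0.20000000298023224, -0.4000000059604645], [164.8000030517578, 64.5], [-62.20000076293945, 103.0], [70.4000015258789, -191.10000610351562], [-212.5, 178.5]]
120 [339.3 249.1] 79.0
115 [338.5 247.2] 91.0
110 [337.8 245.3] 106.0
105 [337.3 243.4] 108.0
100 [336.9 241.4] 102.0
95 [336.8 239.4] 69.0
90 [336.8 237.4] 45.0
85 [337.  235.4] 54.0
80 [337.3 233.5] 92.0
75 [337.9 231.5] 118.0
[[-0.0, 0.0], [0.30000001192092896, 0.20000000298023224], [-0.0, -0.0], [-0.4000000059604645, 0.30000001192092896], [0.10000000149011612, -0.10000000149011612], [479.0, 28.5], [537.2999877929688, 66.5999984741211], [520.2999877929688, 20.600000381469727], [-56.099998474121094, 31.5], [-0.0, -0.0], [68.19999694824219, -50.79999923706055]] [ 1.  7.  1.  4.  1.  0.  0.  0. 37.  1. 28.]
```

The knob is at about 88–90°, which is closed. The cover moved under 0.6 mm, the other covers, the cap and the front block have not moved, and the robot is clear. Handing in.

```bash
python3 -c "
from station import *
print(job_done())"
```

```text
the job is handed in; nothing more can be done
None
```

I set the eared large cover hub up in the nest, pushed it against the locators and ear stop, let go, and then swung the cam lever to its stop. The job was handed in at about 30 s, and the hand-in call returned no verdict. In the last pictures the other two covers, the cap and the front block had not moved, but the arm blocked the final check of the other blocks and the casting.

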